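Lock the stack of instrument cassettes in the steriliser carrier

TASK

Gently push the three loose cassettes into the carrier's corner until all of them lie flush against both of its walls, so that their holes line up with each other and with the hole in the carrier. Then take the red-handled locking pin from its stand, press it down through all three cassettes into the carrier, fully home with its handle down on the top cassette, and let go. The carrier is only held by magnets, so push lightly and do not shove it out of place, never press on a cassette with more than 30 N, by hand or with the pin, and leave everything else on the counter where it is.

Things in the scene. Friction and masses are not known exactly. Their poses are not given: they have to be found in the camera images.
- mount: blue mounting plate fixed to the counter, 150 (its x) x 124 (its y) x 6 mm; origin at the centre of its underside, z up. The aluminium carrier is held on it by magnets: a block 94 x 68 mm, its top 30 mm above the counter, with two 8 mm walls in an L along its +x and +y edges, tops 54 mm above the counter. Its -x and -y sides are open; flush cassettes overhang it there by 4 mm
- corner_mark (a point): mark on the mounting plate's top, axes as the plate's, where the corner between the two walls' inner faces nominally stands (x +39, y +26 mm from the plate's centre). The carrier was set down up to 13 mm off this in x and in y and up to 0.03 rad turned, so the walls must be found by feel. Sliding the stack takes up to 8 N; flush with a wall it stops dead
- slip_x (a joint): how far the carrier has slipped along its own x from where it was at the start (m), 0 at the start. Its magnets hold it until it is shoved sideways with about 20 N in all; then it slides
- slip_y (a joint): the same along the carrier's own y (m)
- plug (a joint): how far the rubber plug in the carrier's hole is pushed down (m): 0 at start, 0.008 with the pin home, 0.010 at its stop. The hole, 11.8 mm wide, lies right under the cassettes' holes once all are flush with both walls. The plug's top starts 18 mm above the counter (12 mm below the hole's mouth); it yields at a steady 6 to 7 N and does not spring back
- tray_low: blue flat cassette, lowest of the stack, 90 (its x) x 64 (its y) x 9 mm, about 90 g; origin at the centre of its underside, z up. Lies loose in the carrier with its underside 30 mm above the counter, its axes roughly along the carrier's, 5 to 15 mm short of both walls and turned a little
- tray_mid: yellow flat cassette, middle of the stack, 90 (its x) x 64 (its y) x 9 mm, about 90 g; origin at the centre of its underside, z up. Lies loose in the carrier with its underside 39 mm above the counter, its axes roughly along the carrier's, 5 to 15 mm short of both walls and turned a little
- tray_top: green flat cassette, top of the stack, 90 (its x) x 64 (its y) x 9 mm, about 90 g; origin at the centre of its underside, z up. Lies loose in the carrier with its underside 48 mm above the counter, its axes roughly along the carrier's, 5 to 15 mm short of both walls and turned a little. The top of the stack is 57 mm above the counter
- tray_low_hole (a point): middle (half-way through) of the 11.8 mm round hole that passes right through the blue cassette, 18 mm towards -x and 8 mm towards -y from the cassette's centre
- tray_mid_hole (a point): middle (half-way through) of the 11.8 mm round hole that passes right through the yellow cassette, 18 mm towards -x and 8 mm towards -y from the cassette's centre
- tray_top_hole (a point): middle (half-way through) of the 11.8 mm round hole that passes right through the green cassette, 18 mm towards -x and 8 mm towards -y from the cassette's centre
- pin_grip (a point): centre of the pin's red handle, a square bar 18 x 18 mm and 46 mm tall (sides along its x and y), 70 mm above the pin's tip; the handle's underside is 47 mm above the tip and is the shoulder that comes down on the top cassette (or rests on the stand, 52 mm above the counter). The pin weighs 90 g, starts upright in its stand; z up along the pin
- pin_tip (a point): centre of the tip of the pin's round steel shaft, 10 mm in diameter and 47 mm long, its end tapered to 7.6 mm over the last 2 mm; z up along the pin. Fully home, it is 10 mm above the counter
- pin_stand: fixed grey block 60 x 60 x 52 mm in which the pin stands in a loose hole (13 mm); origin at the centre of its underside
- jar: clear jar with a red cap, 60 mm wide, 75 mm tall, origin at the centre of its underside; leave it
- wash_bottle: pale blue bottle with a white cap, 64 mm wide, 160 mm tall, origin under its centre; leave it
- yellow_bottle: yellow bottle with a black cap, 56 mm wide, 150 mm tall, origin under its centre; leave it
- carton: white carton 50 x 90 x 130 mm, origin under its centre; leave it
- tape_roll: cream roll of tape 64 mm wide, 25 mm tall, lying flat, origin under its centre; leave it
- kidney_dish: steel dish about 100 x 210 x 37 mm, origin under its centre; leave it

How it is judged:
On the way, in this order (a step that is already met when the one before it is completed fails the run):
1. the three cassettes are squared up, their holes in line within 2 mm and their sides within 0.06 rad, while the pin is still in its stand (horizontal distance between tray_low_hole and tray_mid_hole below 0.002 m and horizontal distance between each of tray_mid_hole, tray_low_hole and tray_top_hole below 0.002 m and angle between the x axis of tray_low and the x axis of tray_mid, either way round below 0.06 rad and angle between the x axis of each of tray_mid, tray_low and the x axis of tray_top, either way round below 0.06 rad and horizontal distance between pin_tip and pin_stand below 0.01 m), for 0.2 s.
2. the pin is through all three cassettes and home in the carrier, its plug pushed down (value of joint plug above 0.0065 m and height (world z) of pin_tip below 0.0115 m and horizontal distance between pin_tip and tray_low_hole below 0.003 m and horizontal distance between pin_tip and tray_mid_hole below 0.003 m and horizontal distance between pin_tip and tray_top_hole below 0.003 m and angle between pin_tip's own z axis and vertical below 0.06 rad), for 0.2 s.
At the end, for the whole second after the job is handed in: Pin upright (0.06 rad) through all three cassettes (within 3 mm of each hole's centre), its tip under 11.5 mm above the counter and the carrier's plug pushed down more than 6.5 mm; the cassettes lie flat one on another in the carrier (heights within 2 mm); pin and cassettes at rest (all of step 2 and height (world z) of tray_low between 0.028 and 0.032 m and height (world z) of tray_mid between 0.037 and 0.041 m and height (world z) of tray_top between 0.046 and 0.05 m and linear speed of each of pin, tray_low, tray_mid, tray_top below 0.01 m/s); the robot touches nothing.
It fails at once if the carrier is shoved more than 2 mm out of place (value of joint any of slip_x, slip_y above 0.002 m or value of joint any of slip_x, slip_y below -0.002 m).
It fails at once if the robot presses on a cassette with more than 30 N (contact force between any of the arm, the fingers and tray_low above 30 N or contact force between any of the arm, the fingers and tray_mid above 30 N or contact force between any of the arm, the fingers and tray_top above 30 N).
It fails at once if the pin presses on a cassette with more than 30 N (contact force between pin and tray_low above 30 N or contact force between pin and tray_mid above 30 N or contact force between pin and tray_top above 30 N).
It fails at once if a bystander is moved by more than 15 mm (distance of any of jar, wash_bottle, yellow_bottle, carton, tape_roll, kidney_dish from where it was at the start of the episode above 0.015 m).
It also fails if it takes over 72 s, if anything falls off the work surface, if the arm or the gripper's body presses on something with over 40 N, if the wrist force passes 120 N, or if a joint passes its speed limit or range.

ROBOT

A 6-joint arm with a two-finger parallel gripper is mounted at the origin on the work surface. World frame = base frame: x ahead of the robot, y to its left, z up, the work surface at z = 0. Lengths are in m, angles in rad, forces in N, time in s.
With the tool pointing down it reaches from about 0.325 to 0.75 m from the base axis. Payload 7.6 kg.
Tool frame: the origin (TCP) lies on the mounting face of the last link; the fingertips stand 173 mm ahead of it and the grasp point (between the pads) lies 155 mm ahead of it; z points along the fingers, y is the line along which they close (so a half turn about z gives the same grasp; the last joint's range is limited). The gripper opens to 85 mm and grips with 20 to 120 N. Pads are 22 mm wide; open, the fingers measure 114 mm over their backs; the gripper's body (76 mm by 85 mm) begins 54 mm behind the grasp point. The pads swing forward as they close: fully open they stand 13 mm farther back than shut.
Start: joints at [1.121, 0.052, 1.401, -0, 1.689, -0.07], TCP at [0.195, 0.488, 0.405] pointing down, gripper open.
Joint ranges: [-2.9, 2.9], [-0.91, 2.17], [0.12, 2.37], [-1.06, 4.2], [0.26, 2.73], [-2.93, 2.93]. Speed limits (rad/s): [2.57, 2.57, 3.01, 3.14, 3.14, 3.14].

INTERFACE

Orientations are given as a unit quaternion [x, y, z, w].
In Python, from plant import monitor, optics, ctrl gives the robot as it stands.
- The arm moves only by the tool play_rows, never from a script. Its argument "increments" is a list of rows, each an object of numbers: "x", "y", "z": the shift along the tool's x, y, z in mm; "twist": the turn about the tool's z in rad; "hand": the finger opening in mm, from 0 to 85.4. In form: [{"x": .., "y": .., "z": .., "twist": .., "hand": ..}, ...]. A call has 1 to 12 rows; each row shifts and turns the commanded pose from where the row before left it, along the tool's axes as they then stand; what a row does not reach is not made up. A row lasts 1/8 s, in which the tool goes at most 62.5 mm and 10.7 degrees, less where a joint would pass 70% of its speed; a pose out of reach is approached as far as the arm can. A call is refused whole if a number of a shift passes 62.5 or a number of a turn 0.188, either way. A call with a gripper value outside its range is refused whole. The fingers move at their own pace and stop on an object; the grip force is fixed at half the most. Time passes only in rows, so rows that do not move let the fingers close. It gives the time, the measured TCP pose, the force, the opening and the grip force at its end, in the units of the state.
- monitor.get_state(): the state, without advancing time (a new reading comes with each control period).
- optics.capture(name): name is "scene" or "top" or "wrist"; returns the picture (420x560x3 uint8, red, green, blue); there is no depth.
- optics.get_calibration(name): a dict with "fx", "fy", "cx", "cy" (pixels), "dist" ([k1, k2, p1, p2, k3] as OpenCV has them; the pictures are not rectified), "world_from_camera" (4x4, takes a point from camera to world coordinates). Camera axes: x right, y down, z forward; pixel columns grow to the right and rows downward; lengths in m; the calibration is good to about 2 mm. A picture is of the moment at which its call begins: read the wrist's pose just before it. get_calibration takes no time and is no camera call; for the wrist camera it gives the pose at the moment of the call.
- ctrl.finish_job(): hands the job in; it is judged then, once.
The state is a dict: "clock": time; "q": joint angles; "joint_vel": joint speeds; "joint_torque": joint torques, N m; "tcp_pos": TCP position; "ee_rot": TCP orientation; "wrist_force": force on the tool from outside, world axes, zero at the start; "moment": the same for the moment, N m; "grip_width": opening from 0.0 (shut) to 1.0 (fully open); "grasp_force": force on a finger pad.
Only numpy, scipy, OpenCV 4.12 (cv2) and the standard library are available. Lean on these libraries where they do the work, as an engineer would, in place of code of your own. Each camera call takes 0.05 s, during which the arm holds its last target. There are 200 camera calls.

## Working session

There is one attempt and no reset: what is moved stays moved. The work goes in short steps, Python scripts to look and compute and a tool call to move; the robot and the scene stay as the last step left them, time stands still between calls to the robot, and variables do not carry over. Pictures are saved under pics/ and viewed, at most 10 in all, crops included, and the job is handed in when it is done.

Besides the shell and the picture viewer there is one more tool, called after ">>>" by a JSON object that holds its "fn" and its "kwargs", one argument or row to a line. play_rows: Moves the arm, as the interface text tells. Its arguments: {"type":"object","properties":{"increments":{"type":"array","items":{"type":"object","properties":{"x":{"type":"number"},"y":{"type":"number"},"z":{"type":"number"},"twist":{"type":"number"},"hand":{"type":"number"}}}}},"required":["increments"]}

```bash
ls; mkdir -p pics
python3 - <<'E'
from plant import monitor, optics
import cv2,numpy as np
print(monitor.get_state())
for n in ("top","scene"):
    im=optics.capture(n); c=optics.get_calibration(n); print(n,c)
    cv2.imwrite(f"pics/{n}0.png",im[:,:,::-1])
E
```

```text
pics
{'clock': 0.0, 'q': array([ 1.12071079e+00,  5.28449826e-02,  1.40176144e+00,  2.03137175e-05,
        1.68856262e+00, -7.03140272e-02]), 'joint_vel': array([-0.00026953,  0.00040512,  0.00065688, -0.00040647,  0.00013815,
       -0.00038273]), 'joint_torque': array([ 1.91028572e-03, -3.81640470e+01, -3.60209048e+01,  3.34290564e-05,
        5.83115034e-03, -6.36423624e-05]), 'tcp_pos': array([0.19459279, 0.48757399, 0.40384936]), 'ee_rot': array([ 1.88745480e-01,  9.82025724e-01, -7.59064959e-04, -2.12528848e-04]), 'wrist_force': array([-0.36377531, -0.01286199,  0.0222111 ]), 'moment': array([ 0.0282087 , -0.00409234,  0.00126851]), 'grasp_force': 0.0, 'grip_width': 0.9991164267506459}
top {'fx': 518.5405730191972, 'fy': 518.5405730191972, 'cx': 274.92217577824067, 'cy': 201.43673888818535, 'dist': array([0.05038071, 0.        , 0.        , 0.        , 0.        ]), 'world_from_camera': array([[ 1.96543055e-03, -9.85589971e-01,  1.69140611e-01,
         3.78477405e-01],
       [-9.99925050e-01,  1.06990043e-04,  1.22426633e-02,
        -4.57651175e-02],
       [-1.20843425e-02, -1.69151996e-01, -9.85515891e-01,
         1.18150574e+00],
       [ 0.00000000e+00,  0.00000000e+00,  0.00000000e+00,
         1.00000000e+00]])}
scene {'fx': 403.91533387185456, 'fy': 403.91533387185456, 'cx': 284.32991401387864, 'cy': 212.80174294794378, 'dist': array([0.03428357, 0.        , 0.        , 0.        , 0.        ]), 'world_from_camera': array([[ 0.67877105,  0.56260755, -0.47195614,  1.03477873],
       [ 0.73410324, -0.50319405,  0.45594757, -0.47150019],
       [ 0.01903402, -0.65594854, -0.75456558,  0.77816451],
       [ 0.        ,  0.        ,  0.        ,  1.        ]])}
```

View pics/top0.png

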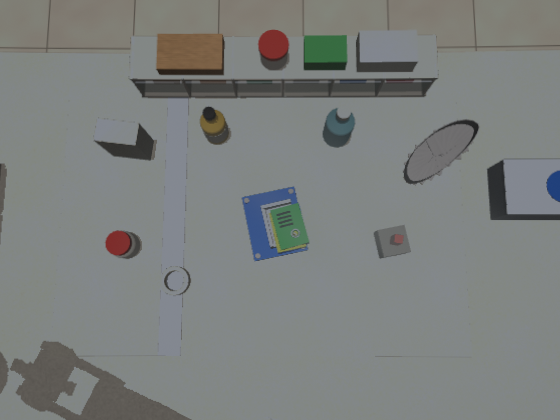

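View pics/scene0.png

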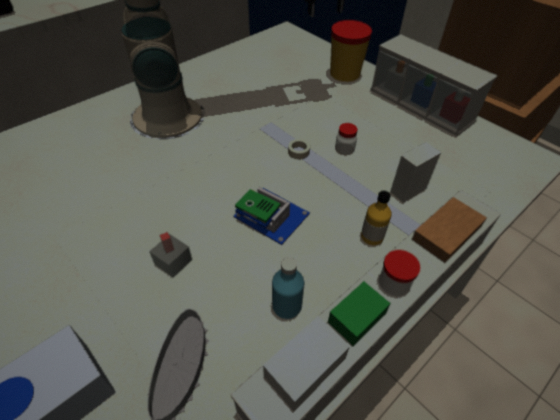

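The top view shows the stack at about (288,227), with the carrier's light L-wall on its upper and left sides, so carrier +x is about world +x and +y about world +y. The pin stand is at about (393,241). Next I localise these.

```bash
cat > h.py <<'E'
import numpy as np, cv2
from plant import monitor, optics
def ray(cal,uv,z):
    K=np.array([[cal['fx'],0,cal['cx']],[0,cal['fy'],cal['cy']],[0,0,1]])
    n=cv2.undistortPoints(np.array(uv,float).reshape(-1,1,2),K,np.array(cal['dist'])).reshape(-1,2)
    T=np.array(cal['world_from_camera']); d=np.c_[n,np.ones(len(n))]@T[:3,:3].T; o=T[:3,3]
    return (o+d*((z-o[2])/d[:,2])[:,None])[:,:2]
def mask(im,h0,h1,s=90,v=40):
    h=cv2.cvtColor(im,cv2.COLOR_RGB2HSV)
    return ((h[...,0]>=h0)&(h[...,0]<=h1)&(h[...,1]>=s)&(h[...,2]>=v)).astype(np.uint8)
def blobs(m,amin=60):
    cs,_=cv2.findContours(m,cv2.RETR_EXTERNAL,cv2.CHAIN_APPROX_NONE)
    return sorted([c for c in cs if cv2.contourArea(c)>amin],key=cv2.contourArea,reverse=True)
def tool():
    s=monitor.get_state(); from scipy.spatial.transform import Rotation as R
    return s, R.from_quat(s['ee_rot']).as_matrix()
E
python3 - <<'E'
from h import *
im=cv2.imread('pics/top0.png')[:,:,::-1].copy(); c=optics.get_calibration('top')
for nm,h0,h1,z,s in(('green',50,80,.057,90),('blue',105,125,.006,120),('red',0,8,.098,60),('yellow',22,35,.048,90)):
    m=mask(im,h0,h1,s)
    for b in blobs(m,30)[:5]:
        r=cv2.minAreaRect(b); w=ray(c,cv2.boxPoints(r),z); print(nm,np.round(r[0]),np.round(r[1]),'ctr',w.mean(0).round(4),'corners',w.round(3).tolist())
s,R=tool();print(R.round(3))
E
```

```text
green [325.  48.] [42. 27.] ctr [ 0.929  -0.1464] corners [[0.896, -0.098], [0.962, -0.098], [0.962, -0.195], [0.896, -0.194]]
green [289. 226.] [41. 28.] ctr [ 0.5175 -0.0628] corners [[0.553, -0.022], [0.568, -0.082], [0.482, -0.103], [0.467, -0.044]]
blue [274. 223.] [65. 52.] ctr [ 0.5301 -0.0289] corners [[0.592, 0.045], [0.615, -0.074], [0.468, -0.101], [0.446, 0.015]]
blue [553. 186.] [30. 12.] ctr [ 0.6158 -0.6609] corners [[0.65, -0.651], [0.65, -0.677], [0.581, -0.671], [0.581, -0.645]]
red [273.  44.] [30. 31.] ctr [ 0.919  -0.0273] corners [[0.883, 0.006], [0.956, 0.006], [0.955, -0.061], [0.882, -0.061]]
red [118. 243.] [24. 25.] ctr [0.4765 0.2964] corners [[0.502, 0.324], [0.502, 0.272], [0.451, 0.269], [0.451, 0.321]]
red [398. 238.] [8. 8.] ctr [ 0.4872 -0.2888] corners [[0.495, -0.281], [0.496, -0.297], [0.479, -0.297], [0.479, -0.28]]
yellow [212. 122.] [18. 24.] ctr [0.7568 0.1111] corners [[0.771, 0.143], [0.785, 0.091], [0.742, 0.08], [0.729, 0.131]]
yellow [280. 238.] [47. 22.] ctr [ 0.4923 -0.043 ] corners [[0.508, 0.012], [0.545, -0.021], [0.476, -0.098], [0.44, -0.065]]
[[-0.929  0.371 -0.001]
 [ 0.371  0.929 -0.001]
 [ 0.    -0.001 -1.   ]]
```

Run:
```python
from h import *
s,R=tool(); T=np.array(optics.get_calibration('wrist')['world_from_camera']); print((R.T@(T[:3,3]-s['tcp_pos'])).round(4)); print((R.T@T[:3,:3]).round(3)); c=optics.get_calibration('wrist');print(c['fx'],c['cx'],c['cy'])
```

```text
[ 0.0742 -0.0001  0.0316]
[[ 0.    -0.958 -0.288]
 [ 1.     0.001 -0.001]
 [ 0.001 -0.288  0.958]]
308.1018863714983 282.7344416833593 207.95827952101664
```

>>> {"fn": "play_rows", "kwargs": {
  "increments": [
    {"x":-47,"y":-37},
    {"x":-47,"y":-37},
    {"x":-47,"y":-37},
    {"x":-47,"y":-37},
    {"x":-47,"y":-37},
    {"x":-47,"y":-37},
    {"x":-47,"y":-37},
    {"x":-47,"y":-37},
    {"x":-47,"y":-37},
    {"x":-47,"y":-37}
  ]
}}

```text
validation failed for argument at $.in...
```

>>> {"fn": "play_rows", "kwargs": {
  "increments": [
    {"twist":-0.187,"hand":0},
    {"twist":-0.187,"hand":0},
    {"twist":-0.187,"hand":0},
    {"hand":0},
    {"hand":0},
    {"hand":0}
  ]
}}

```text
validation failed for argument at $.in...
```

>>> {"fn": "play_rows", "kwargs": {
  "increments": [
    {"x":-47,"y":-37,"z":0,"twist":0,"hand":0},
    {"x":-47,"y":-37,"z":0,"twist":0,"hand":0},
    {"x":-47,"y":-37,"z":0,"twist":0,"hand":0},
    {"x":-47,"y":-37,"z":0,"twist":0,"hand":0},
    {"x":-47,"y":-37,"z":0,"twist":0,"hand":0},
    {"x":-47,"y":-37,"z":0,"twist":0,"hand":0},
    {"x":-47,"y":-37,"z":0,"twist":0,"hand":0},
    {"x":-47,"y":-37,"z":0,"twist":0,"hand":0},
    {"x":-47,"y":-37,"z":0,"twist":0,"hand":0},
    {"x":-47,"y":-37,"z":0,"twist":0,"hand":0}
  ]
}}

```text
clock: 1.35
tcp_pos: [0.4945, -0.0322, 0.4044]
ee_rot: [0.189, 0.982, 0.0, -0.0]
wrist_force: [0.4, 0.2, 0.4]
grip_width: -0.0
grasp_force: 0.0
```

>>> {"fn": "play_rows", "kwargs": {
  "increments": [
    {"x":0,"y":0,"z":0,"twist":-0.187,"hand":0},
    {"x":0,"y":0,"z":0,"twist":-0.187,"hand":0},
    {"x":0,"y":0,"z":0,"twist":-0.187,"hand":0},
    {"x":0,"y":0,"z":0,"twist":0,"hand":0}
  ]
}}

```text
clock: 1.85
tcp_pos: [0.4939, -0.0303, 0.4043]
ee_rot: [-0.09, 0.996, 0.0, -0.0]
wrist_force: [0.1, 0.2, 0.3]
grip_width: 0.002
grasp_force: 0.0
```

Run:
```python
from h import *
s,R=tool(); c=optics.get_calibration('wrist'); im=optics.capture('wrist'); cv2.imwrite('pics/w1.png',im[:,:,::-1])
np.save('w1.npy',c,allow_pickle=True)
print(s['clock'],s['tcp_pos'],s['q'],s['wrist_force']);print(R.round(3))
for nm,h0,h1,z,sa in(('green',50,80,.057,90),('blue',105,125,.006,120),('yellow',22,35,.048,90)):
    for b in blobs(mask(im,h0,h1,sa),200)[:3]:
        r=cv2.minAreaRect(b); w=ray(c,cv2.boxPoints(r),z); print(nm,np.round(r[0]),np.round(r[1]),'ctr',w.mean(0).round(4),'corners',w.round(4).tolist())
```

```text
1.85 [ 0.49392975 -0.03029363  0.4042881 ] [-1.35916693e-01 -3.30154064e-02  1.48734767e+00  1.18195027e-04
  1.68806250e+00 -1.88620626e+00] [0.06405483 0.23214858 0.2829173 ]
[[-0.984 -0.179 -0.001]
 [-0.179  0.984  0.   ]
 [ 0.001  0.    -1.   ]]
green [246. 203.] [83. 61.] ctr [ 0.5179 -0.0652] corners [[0.4819, -0.1068], [0.4643, -0.0462], [0.5528, -0.0212], [0.5726, -0.0866]]
blue [274. 204.] [116. 103.] ctr [ 0.53  -0.034] corners [[0.4668, -0.1065], [0.4452, 0.0127], [0.5919, 0.0455], [0.6162, -0.0878]]
blue [250. 254.] [16. 38.] ctr [ 0.5985 -0.0545] corners [[0.5916, -0.0804], [0.5827, -0.032], [0.6053, -0.0282], [0.6143, -0.0774]]
yellow [252. 196.] [81. 59.] ctr [ 0.5111 -0.0606] corners [[0.4737, -0.1002], [0.4595, -0.0394], [0.5476, -0.0187], [0.5635, -0.0843]]
```

View pics/w1.png

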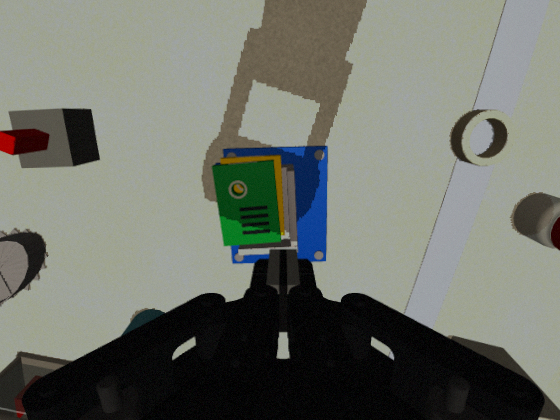

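The wrist view shows the stack at (248,203), the +y wall right of it at about x=290, and the +x wall below it at about y=242. The pin stand is at (55,137).

Run:
```python
import cv2
im=cv2.imread('pics/w1.png')[140:270,195:345]; cv2.imwrite('pics/w1c.png',cv2.resize(im,None,fx=5,fy=4.5,interpolation=cv2.INTER_CUBIC))
```

```text
(no output)
```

View pics/w1c.png

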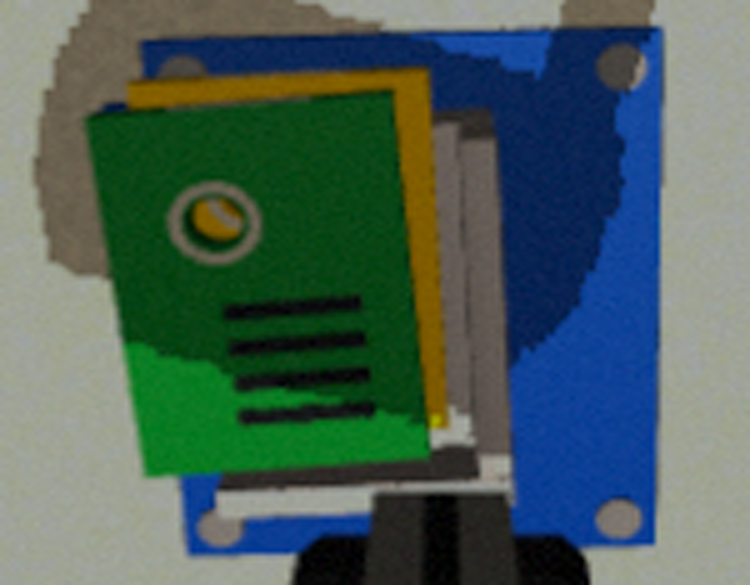

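The crop gives the mount corners, the inner wall-top edges and the green and yellow corners, which I convert now.

Run:
```python
from h import *
c=np.load('w1.npy',allow_pickle=True).item()
f=lambda P,z: ray(c,np.array(P,float)/[5,4.5]+[195-.4,140-.4],z)
def ang(a,b): d=b-a; return np.arctan2(d[1],d[0])
m=f([(142,42),(662,28),(655,545),(190,553)],.006); g=f([(88,115),(392,92),(430,460),(147,477)],.057)
y=f([(128,82),(430,68),(445,428)],.048)
wy=f([(462,135),(482,455)],.054); wx=f([(217,491),(482,482)],.054)
print('mount',m.round(4).tolist(),m.mean(0),ang(m[1],m[2]),ang(m[0],m[3]))
print('green',g.round(4).tolist(),g.mean(0),ang(g[1],g[2]),ang(g[0],g[3]))
print('yel',y.round(4).tolist(),ang(y[1],y[2]))
print('wally',wy.round(4).tolist(),ang(*wy),'wallx',wx.round(4).tolist(),ang(*wx)-np.pi/2)
L=lambda a,b:np.cross(np.r_[a,1],np.r_[b,1]); p=np.cross(L(*wy),L(*wx)); print('corner',p[:2]/p[2])
cc=p[:2]/p[2]; t=.2
for t in(.18,.2,.22):
    u=np.array([np.cos(t),np.sin(t)]);v=np.array([-u[1],u[0]])
    print(t,'flush tray ctr',cc-45*u/1e3-32*v/1e3, 'hole',cc-.063*u-.040*v, 'nominal corner',m.mean(0)+.039*u+.026*v)
    for nm,P in(('m',m),('g',g),('y',y)): print(nm,((P-cc)@np.c_[u,v]*1000).round(1).tolist())
```

```text
mount [[0.4702, -0.106], [0.4448, 0.0138], [0.5902, 0.0446], [0.6146, -0.0753]] [ 0.5299558  -0.03073031] 0.20864329168176793 0.21002277160257835
green [[0.4818, -0.1062], [0.4655, -0.0454], [0.553, -0.0218], [0.5688, -0.083]] [ 0.51725115 -0.06411282] 0.26381126620626444 0.2608994323068671
yel [[0.4743, -0.1006], [0.4598, -0.0386], [0.5476, -0.0194]] 0.21565687008559428
wally [[0.4731, -0.0294], [0.5508, -0.0104]] 0.23966404669885838 wallx [[0.5711, -0.0673], [0.558, -0.0091]] 0.22167772135418273
corner [ 0.55790344 -0.00868555]
0.18 flush tray ctr [ 0.51935942 -0.04822488] hole [ 0.50308247 -0.05931816] nominal corner [0.56367094 0.00183178]
m [[-103.7, -80.1], [-107.3, 42.4], [41.3, 46.6], [43.9, -75.7]]
g [[-92.4, -82.3], [-97.5, -19.6], [-7.2, -12.0], [-2.6, -75.1]]
y [[-98.7, -75.5], [-101.9, -11.9], [-12.1, -8.7]]
0.2 flush tray ctr [ 0.52015786 -0.0489878 ] hole [ 0.50410602 -0.06040438] nominal corner [0.563013   0.00249952]
m [[-105.3, -78.0], [-106.4, 44.5], [42.2, 45.8], [42.4, -76.5]]
g [[-94.0, -80.5], [-97.9, -17.7], [-7.4, -11.9], [-4.1, -75.0]]
y [[-100.2, -73.5], [-102.1, -9.8], [-12.2, -8.4]]
0.22 flush tray ctr [ 0.5209714 -0.0497346] hole [ 0.50515109 -0.06146991] nominal corner [0.56234183 0.00315398]
m [[-106.8, -75.9], [-105.5, 46.6], [43.1, 44.9], [40.8, -77.3]]
g [[-95.6, -78.6], [-98.2, -15.7], [-7.7, -11.7], [-5.6, -74.9]]
y [[-101.7, -71.5], [-102.3, -7.8], [-12.4, -8.2]]
```

>>> {"fn": "play_rows", "kwargs": {
  "increments": [
    {"x":0,"y":0,"z":0,"twist":-0.045,"hand":0},
    {"x":-7.5,"y":-49,"z":0,"twist":0,"hand":0},
    {"x":-7.5,"y":-49,"z":0,"twist":0,"hand":0},
    {"x":0,"y":0,"z":48,"twist":0,"hand":0},
    {"x":0,"y":0,"z":50,"twist":0,"hand":0},
    {"x":0,"y":0,"z":50,"twist":0,"hand":0},
    {"x":0,"y":0,"z":30,"twist":0,"hand":0},
    {"x":0,"y":0,"z":20,"twist":0,"hand":0},
    {"x":0,"y":0,"z":0,"twist":0,"hand":0}
  ]
}}

```text
clock: 3.02
tcp_pos: [0.53, -0.1222, 0.2049]
ee_rot: [-0.111, 0.994, 0.001, -0.002]
wrist_force: [0.1, 0.1, 0.4]
grip_width: -0.002
grasp_force: 0.0
```

```bash
cat >> h.py <<'E'
C=np.array([.558,-.0087]); U=np.array([.9748,.2231]); V=np.array([-.2231,.9748])
def st():
    s,R=tool(); p=s['tcp_pos']; f=s['wrist_force']
    print('t',round(s['clock'],2),'carrier xy mm',((p[:2]-C)@np.c_[U,V]*1000).round(2),'z',round(p[2]*1000,1),'F uvz',(f[:2]@np.c_[U,V]).round(2),f[2].round(2),'yaw',np.arctan2(R[1,1],R[0,1])-np.pi/2,'M',s['moment'].round(2))
E
python3 -c "
from h import *
st()"
```

```text
t 3.02 carrier xy mm [ -52.63 -104.34] z 204.9 F uvz [0.1  0.09] 0.37 yaw 0.22337761811093704 M [ 0.   -0.03  0.  ]
```

>>> {"fn": "play_rows", "kwargs": {
  "increments": [
    {"x":0,"y":3,"z":0,"twist":0,"hand":0},
    {"x":0,"y":3,"z":0,"twist":0,"hand":0},
    {"x":0,"y":2,"z":0,"twist":0,"hand":0}
  ]
}}

```text
clock: 3.4
tcp_pos: [0.5289, -0.1144, 0.2075]
ee_rot: [-0.113, 0.994, -0.0, 0.001]
wrist_force: [-0.5, -0.4, 0.7]
grip_width: -0.003
grasp_force: 0.0
```

>>> {"fn": "play_rows", "kwargs": {
  "increments": [
    {"x":0,"y":1,"z":0,"twist":0,"hand":0},
    {"x":0,"y":1,"z":0,"twist":0,"hand":0}
  ]
}}

```text
clock: 3.65
tcp_pos: [0.5283, -0.1126, 0.2068]
ee_rot: [-0.113, 0.994, -0.0, 0.0]
wrist_force: [0.9, -0.2, -1.3]
grip_width: 0.001
grasp_force: 0.0
```

>>> {"fn": "play_rows", "kwargs": {
  "increments": [
    {"x":0,"y":1,"z":0,"twist":0,"hand":0},
    {"x":0,"y":1,"z":0,"twist":0,"hand":0}
  ]
}}

```text
clock: 3.9
tcp_pos: [0.5278, -0.1107, 0.2067]
ee_rot: [-0.113, 0.994, 0.0, 0.0]
wrist_force: [-0.3, 0.5, -0.5]
grip_width: -0.005
grasp_force: 0.0
```

>>> {"fn": "play_rows", "kwargs": {
  "increments": [
    {"x":0,"y":1,"z":0,"twist":0,"hand":0},
    {"x":0,"y":1,"z":0,"twist":0,"hand":0}
  ]
}}

```text
clock: 4.15
tcp_pos: [0.5274, -0.1088, 0.2067]
ee_rot: [-0.113, 0.994, -0.0, 0.0]
wrist_force: [0.1, -1.7, 0.9]
grip_width: -0.0
grasp_force: 0.3
```

>>> {"fn": "play_rows", "kwargs": {
  "increments": [
    {"x":0,"y":0,"z":1,"twist":0,"hand":0},
    {"x":0,"y":1,"z":0,"twist":0,"hand":0},
    {"x":0,"y":1,"z":0,"twist":0,"hand":0}
  ]
}}

```text
clock: 4.53
tcp_pos: [0.527, -0.1069, 0.2059]
ee_rot: [-0.113, 0.994, -0.0, 0.0]
wrist_force: [0.3, -1.4, 0.4]
grip_width: -0.001
grasp_force: 1.0
```

>>> {"fn": "play_rows", "kwargs": {
  "increments": [
    {"x":0,"y":1,"z":0,"twist":0,"hand":0},
    {"x":0,"y":1,"z":0,"twist":0,"hand":0}
  ]
}}

```text
clock: 4.78
tcp_pos: [0.5266, -0.1049, 0.2059]
ee_rot: [-0.113, 0.994, -0.0, 0.0]
wrist_force: [-0.0, -1.9, 1.4]
grip_width: 0.002
grasp_force: 1.2
```

>>> {"fn": "play_rows", "kwargs": {
  "increments": [
    {"x":0,"y":1,"z":0,"twist":0,"hand":0},
    {"x":0,"y":1,"z":0,"twist":0,"hand":0}
  ]
}}

```text
clock: 5.03
tcp_pos: [0.5261, -0.103, 0.2059]
ee_rot: [-0.113, 0.994, -0.0, 0.0]
wrist_force: [0.5, -3.0, 3.6]
grip_width: 0.005
grasp_force: 1.7
```

```bash
python3 -c "
from h import *
st()"
```

```text
t 5.03 carrier xy mm [-52.12 -84.79] z 205.9 F uvz [-0.23 -3.07] 3.59 yaw 0.2261030301043534 M [-0.43 -0.03 -0.01]
```

>>> {"fn": "play_rows", "kwargs": {
  "increments": [
    {"x":0,"y":1,"z":0,"twist":0,"hand":0},
    {"x":0,"y":1,"z":0,"twist":0,"hand":0}
  ]
}}

```text
clock: 5.28
tcp_pos: [0.5256, -0.101, 0.2058]
ee_rot: [-0.113, 0.994, -0.0, 0.0]
wrist_force: [1.1, -2.7, 2.7]
grip_width: 0.002
grasp_force: 2.0
```

>>> {"fn": "play_rows", "kwargs": {
  "increments": [
    {"x":0,"y":0.7,"z":0,"twist":0,"hand":0},
    {"x":0,"y":0.7,"z":0,"twist":0,"hand":0}
  ]
}}

```text
clock: 5.52
tcp_pos: [0.5253, -0.0996, 0.2058]
ee_rot: [-0.113, 0.994, -0.0, 0.0]
wrist_force: [-0.0, -3.1, 3.4]
grip_width: 0.003
grasp_force: 2.2
```

Still sliding freely (TCP y is about -81.4). I take small steps from here.

>>> {"fn": "play_rows", "kwargs": {
  "increments": [
    {"x":0,"y":0.6,"z":0,"twist":0,"hand":0},
    {"x":0,"y":0.6,"z":0,"twist":0,"hand":0}
  ]
}}

```text
clock: 5.78
tcp_pos: [0.5251, -0.0985, 0.2059]
ee_rot: [-0.113, 0.994, -0.0, 0.0]
wrist_force: [0.7, -3.8, 2.9]
grip_width: -0.002
grasp_force: 2.8
```

>>> {"fn": "play_rows", "kwargs": {
  "increments": [
    {"x":0,"y":0.5,"z":0,"twist":0,"hand":0},
    {"x":0,"y":0,"z":0,"twist":0,"hand":0}
  ]
}}

```text
clock: 6.02
tcp_pos: [0.525, -0.098, 0.2059]
ee_rot: [-0.113, 0.994, -0.0, 0.0]
wrist_force: [1.8, -5.1, 4.1]
grip_width: 0.003
grasp_force: 2.9
```

>>> {"fn": "play_rows", "kwargs": {
  "increments": [
    {"x":0,"y":0.5,"z":0,"twist":0,"hand":0},
    {"x":0,"y":0,"z":0,"twist":0,"hand":0}
  ]
}}

```text
clock: 6.28
tcp_pos: [0.5249, -0.0977, 0.2059]
ee_rot: [-0.113, 0.994, -0.0, 0.0]
wrist_force: [2.0, -6.1, 3.0]
grip_width: -0.001
grasp_force: 3.7
```

>>> {"fn": "play_rows", "kwargs": {
  "increments": [
    {"x":0,"y":0.4,"z":0,"twist":0,"hand":0},
    {"x":0,"y":0,"z":0,"twist":0,"hand":0}
  ]
}}

```text
clock: 6.52
tcp_pos: [0.5249, -0.0975, 0.2059]
ee_rot: [-0.113, 0.994, -0.001, 0.0]
wrist_force: [1.2, -7.2, 3.4]
grip_width: -0.003
grasp_force: 4.3
```

>>> {"fn": "play_rows", "kwargs": {
  "increments": [
    {"x":0,"y":0.6,"z":0,"twist":0,"hand":0},
    {"x":0,"y":0,"z":0,"twist":0,"hand":0}
  ]
}}

```text
clock: 6.78
tcp_pos: [0.5248, -0.0972, 0.206]
ee_rot: [-0.113, 0.994, -0.001, 0.001]
wrist_force: [2.4, -8.4, 2.1]
grip_width: -0.003
grasp_force: 5.4
```

>>> {"fn": "play_rows", "kwargs": {
  "increments": [
    {"x":0,"y":0.6,"z":0,"twist":0,"hand":0},
    {"x":0,"y":0,"z":0,"twist":0,"hand":0}
  ]
}}

```text
clock: 7.02
tcp_pos: [0.5247, -0.0969, 0.2061]
ee_rot: [-0.113, 0.994, -0.002, 0.001]
wrist_force: [2.4, -11.6, 2.4]
grip_width: -0.006
grasp_force: 6.5
```

```bash
python3 -c "
from h import *
st()"
```

```text
t 7.03 carrier xy mm [-52.16 -78.58] z 206.1 F uvz [ -0.22 -11.81] 2.43 yaw 0.22554583624713342 M [-1.71 -0.44  0.02]
```

>>> {"fn": "play_rows", "kwargs": {
  "increments": [
    {"x":0,"y":-2,"z":0,"twist":0,"hand":0},
    {"x":0,"y":-10,"z":0,"twist":0,"hand":0},
    {"x":24,"y":0,"z":0,"twist":0,"hand":0},
    {"x":24,"y":0,"z":0,"twist":0,"hand":0},
    {"x":23,"y":0,"z":0,"twist":0,"hand":0},
    {"x":0,"y":20,"z":0,"twist":0,"hand":0},
    {"x":0,"y":20,"z":0,"twist":0,"hand":0},
    {"x":0,"y":20,"z":0,"twist":0,"hand":0},
    {"x":0,"y":0,"z":0,"twist":0,"hand":0}
  ]
}}

```text
clock: 8.15
tcp_pos: [0.4444, -0.0636, 0.2052]
ee_rot: [-0.114, 0.993, 0.001, -0.001]
wrist_force: [0.1, -0.9, 0.2]
grip_width: 0.002
grasp_force: 0.0
```

```bash
python3 -c "
from h import *
st()"
```

```text
t 8.15 carrier xy mm [-122.99  -28.14] z 205.2 F uvz [-0.12 -0.9 ] 0.2 yaw 0.22862544604403912 M [-0.03 -0.03  0.01]
```

>>> {"fn": "play_rows", "kwargs": {
  "increments": [
    {"x":-3,"y":-4,"z":0,"twist":0,"hand":0},
    {"x":-3,"y":0,"z":0,"twist":0,"hand":0},
    {"x":-1,"y":0,"z":0,"twist":0,"hand":0},
    {"x":-1,"y":0,"z":0,"twist":0,"hand":0}
  ]
}}

```text
clock: 8.65
tcp_pos: [0.4533, -0.0673, 0.2056]
ee_rot: [-0.113, 0.994, 0.0, -0.0]
wrist_force: [-0.2, 0.0, 0.3]
grip_width: 0.001
grasp_force: 0.0
```

>>> {"fn": "play_rows", "kwargs": {
  "increments": [
    {"x":-1,"y":0,"z":0,"twist":0,"hand":0},
    {"x":-1,"y":0,"z":0,"twist":0,"hand":0},
    {"x":-1,"y":0,"z":0,"twist":0,"hand":0}
  ]
}}

```text
clock: 9.02
tcp_pos: [0.4562, -0.0665, 0.2057]
ee_rot: [-0.113, 0.994, 0.0, 0.0]
wrist_force: [0.5, 0.4, 0.4]
grip_width: 0.004
grasp_force: 0.0
```

>>> {"fn": "play_rows", "kwargs": {
  "increments": [
    {"x":-1,"y":0,"z":0,"twist":0,"hand":0},
    {"x":-1,"y":0,"z":0,"twist":0,"hand":0},
    {"x":-1,"y":0,"z":0,"twist":0,"hand":0}
  ]
}}

```text
clock: 9.4
tcp_pos: [0.459, -0.0658, 0.2057]
ee_rot: [-0.113, 0.994, 0.0, -0.0]
wrist_force: [-1.6, -0.3, 0.9]
grip_width: 0.002
grasp_force: 0.9
```

```bash
python3 -c "
from h import *
st()"
```

```text
t 9.4 carrier xy mm [-109.23  -33.58] z 205.7 F uvz [-1.66  0.06] 0.87 yaw 0.2262044127698144 M [-0.06  0.27 -0.01]
```

>>> {"fn": "play_rows", "kwargs": {
  "increments": [
    {"x":-1,"y":0,"z":0,"twist":0,"hand":0},
    {"x":-1,"y":0,"z":0,"twist":0,"hand":0},
    {"x":-1,"y":0,"z":0,"twist":0,"hand":0}
  ]
}}

```text
clock: 9.78
tcp_pos: [0.462, -0.0651, 0.2057]
ee_rot: [-0.113, 0.994, 0.0, -0.0]
wrist_force: [-1.4, 0.4, 0.4]
grip_width: 0.0
grasp_force: 0.8
```

>>> {"fn": "play_rows", "kwargs": {
  "increments": [
    {"x":-1,"y":0,"z":0,"twist":0,"hand":0},
    {"x":-1,"y":0,"z":0,"twist":0,"hand":0}
  ]
}}

```text
clock: 10.02
tcp_pos: [0.4639, -0.0647, 0.2057]
ee_rot: [-0.113, 0.994, 0.0, -0.0]
wrist_force: [-3.0, -1.0, 2.4]
grip_width: -0.001
grasp_force: 1.8
```

>>> {"fn": "play_rows", "kwargs": {
  "increments": [
    {"x":-0.8,"y":0,"z":0,"twist":0,"hand":0},
    {"x":-0.7,"y":0,"z":0,"twist":0,"hand":0}
  ]
}}

```text
clock: 10.28
tcp_pos: [0.4654, -0.0643, 0.2057]
ee_rot: [-0.113, 0.994, 0.0, -0.0]
wrist_force: [-2.2, -0.9, 2.4]
grip_width: -0.002
grasp_force: 1.6
```

```bash
python3 -c "
from h import *
st()"
```

```text
t 10.28 carrier xy mm [-102.69  -33.57] z 205.7 F uvz [-2.32 -0.35] 2.41 yaw 0.2261941710444304 M [-0.17  0.51 -0.02]
```

>>> {"fn": "play_rows", "kwargs": {
  "increments": [
    {"x":-0.8,"y":0,"z":0,"twist":0,"hand":0},
    {"x":-0.7,"y":0,"z":0,"twist":0,"hand":0}
  ]
}}

```text
clock: 10.52
tcp_pos: [0.4669, -0.064, 0.2057]
ee_rot: [-0.113, 0.994, 0.0, 0.0]
wrist_force: [-3.1, 0.0, 1.8]
grip_width: -0.0
grasp_force: 1.6
```

>>> {"fn": "play_rows", "kwargs": {
  "increments": [
    {"x":-0.6,"y":0,"z":0,"twist":0,"hand":0},
    {"x":0,"y":0,"z":0,"twist":0,"hand":0}
  ]
}}

```text
clock: 10.78
tcp_pos: [0.4675, -0.0639, 0.2057]
ee_rot: [-0.113, 0.994, 0.0, 0.0]
wrist_force: [-1.7, -0.2, 1.7]
grip_width: 0.003
grasp_force: 1.3
```

>>> {"fn": "play_rows", "kwargs": {
  "increments": [
    {"x":-0.6,"y":0,"z":0,"twist":0,"hand":0},
    {"x":0,"y":0,"z":0,"twist":0,"hand":0}
  ]
}}

```text
clock: 11.02
tcp_pos: [0.4679, -0.0638, 0.2057]
ee_rot: [-0.113, 0.994, 0.0, -0.0]
wrist_force: [-5.0, -1.1, 3.6]
grip_width: 0.002
grasp_force: 2.5
```

```bash
python3 -c "
from h import *
st()"
```

```text
t 11.03 carrier xy mm [-100.14  -33.6 ] z 205.7 F uvz [-5.1  0. ] 3.55 yaw 0.22614916223995474 M [-0.2   0.76  0.05]
```

>>> {"fn": "play_rows", "kwargs": {
  "increments": [
    {"x":-0.5,"y":0,"z":0,"twist":0,"hand":0},
    {"x":0,"y":0,"z":0,"twist":0,"hand":0}
  ]
}}

```text
clock: 11.28
tcp_pos: [0.4681, -0.0637, 0.2057]
ee_rot: [-0.113, 0.994, -0.0, -0.001]
wrist_force: [-7.4, -1.7, 5.4]
grip_width: 0.0
grasp_force: 4.0
```

>>> {"fn": "play_rows", "kwargs": {
  "increments": [
    {"x":-0.4,"y":0,"z":0,"twist":0,"hand":0},
    {"x":0,"y":0,"z":0,"twist":0,"hand":0}
  ]
}}

```text
clock: 11.52
tcp_pos: [0.4683, -0.0637, 0.2056]
ee_rot: [-0.113, 0.994, -0.0, -0.001]
wrist_force: [-9.5, -2.3, 7.3]
grip_width: -0.001
grasp_force: 5.1
```

>>> {"fn": "play_rows", "kwargs": {
  "increments": [
    {"x":-0.3,"y":0,"z":0,"twist":0,"hand":0},
    {"x":0,"y":0,"z":0,"twist":0,"hand":0}
  ]
}}

```text
clock: 11.78
tcp_pos: [0.4685, -0.0637, 0.2056]
ee_rot: [-0.113, 0.994, -0.0, -0.002]
wrist_force: [-11.8, -3.1, 8.5]
grip_width: -0.001
grasp_force: 5.9
```

```bash
python3 -c "
from h import *
st()"
```

```text
t 11.78 carrier xy mm [-99.53 -33.69] z 205.6 F uvz [-12.22  -0.42] 8.48 yaw 0.22606345784454263 M [-0.44  1.75  0.02]
```

>>> {"fn": "play_rows", "kwargs": {
  "increments": [
    {"x":2,"y":0,"z":0,"twist":0,"hand":0},
    {"x":10,"y":0,"z":0,"twist":0,"hand":0},
    {"x":0,"y":0,"z":-40,"twist":0,"hand":0},
    {"x":0,"y":0,"z":-54,"twist":0,"hand":0},
    {"x":-33,"y":-3,"z":0,"twist":0,"hand":0},
    {"x":-33,"y":-3,"z":0,"twist":0,"hand":0},
    {"x":0,"y":0,"z":0,"twist":0,"hand":0},
    {"x":0,"y":0,"z":0,"twist":0,"hand":0}
  ]
}}

```text
clock: 12.78
tcp_pos: [0.5226, -0.0573, 0.2993]
ee_rot: [-0.113, 0.994, 0.0, -0.0]
wrist_force: [-0.2, -0.4, -0.3]
grip_width: -0.003
grasp_force: 0.0
```

Run:
```python
from h import *
st(); c=optics.get_calibration('wrist'); im=optics.capture('wrist'); np.save('w2.npy',c,allow_pickle=True)
cv2.imwrite('pics/w2.png',im[:,:,::-1])
for nm,h0,h1,z,sa in(('green',50,80,.057,90),('blue',105,125,.006,120),('yellow',22,35,.048,90)):
    for b in blobs(mask(im,h0,h1,sa),100)[:3]:
        r=cv2.minAreaRect(b); print(nm,np.round(r[0]),np.round(r[1]),r[2])
```

```text
t 12.78 carrier xy mm [-45.35 -39.43] z 299.3 F uvz [-0.25 -0.39] -0.28 yaw 0.22627670928411847 M [-0.02  0.03 -0.06]
green [290. 219.] [118.  92.] 90.0
blue [310. 211.] [147. 158.] 1.1934894323349
```

View pics/w2.png

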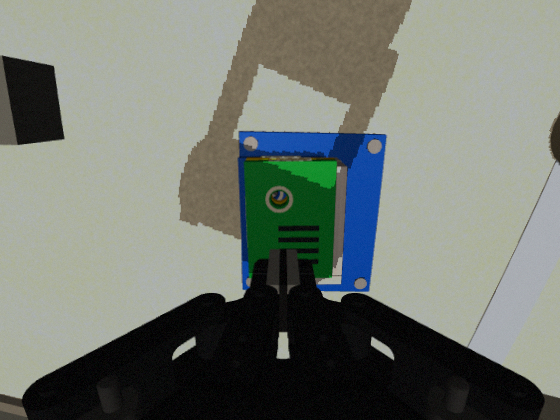

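The stack looks square, with the green hole at (279,199). A crop will show whether it is flush and how the holes line up.

Run:
```python
import cv2
im=cv2.imread('pics/w2.png')[145:290,228:358]; cv2.imwrite('pics/w2c.png',cv2.resize(im,None,fx=4.1,fy=4.1,interpolation=cv2.INTER_CUBIC))
```

```text
(no output)
```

View pics/w2c.png

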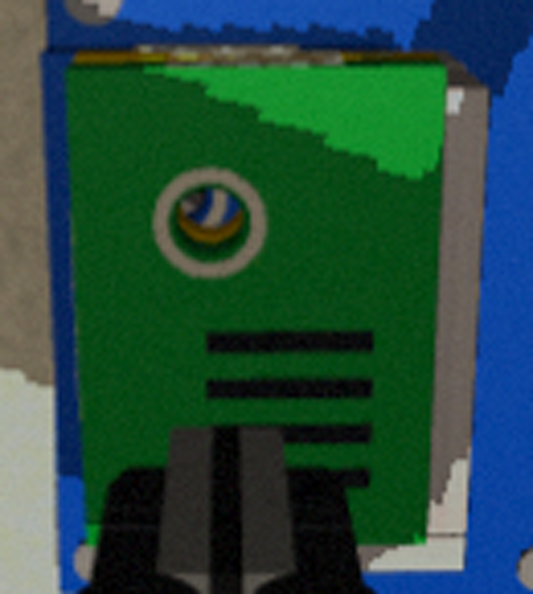

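Run:
```python
from h import *
im=cv2.imread('pics/w2.png')
hs=cv2.cvtColor(im,cv2.COLOR_BGR2HSV)
for y in range(187,208): print(y,' '.join('%3d/%3d/%3d'%tuple(hs[y,x]) for x in range(270,289,2)))
```

```text
187  65/209/ 78  46/ 82/ 93  31/ 55/102  25/ 57/108  18/ 54/119  18/ 54/117  20/ 58/118  38/ 64/100  61/141/ 74  67/221/ 76
188  59/107/ 88  21/ 53/110  19/ 54/117  20/ 54/113  21/ 48/112  18/ 54/118  21/ 57/117  20/ 58/115  46/ 73/ 84  63/200/ 74
189  36/ 62/103  21/ 59/117  19/ 54/117  35/ 68/ 97  40/ 72/ 89  43/ 75/ 95  33/ 59/100  18/ 55/115  27/ 50/102  52/ 91/ 84
190  23/ 54/114  14/ 54/119  38/ 68/ 90  58/103/ 72  72/148/ 57  62/152/ 67  54/111/ 78  36/ 54/ 99  20/ 52/117  23/ 54/103
191  17/ 56/119  40/ 53/102  60/116/ 66  65/216/ 39 103/210/ 51  49/ 44/ 81  48/ 79/ 77  55/103/ 77  26/ 51/109  18/ 60/114
192  19/ 53/116  52/114/ 74  56/122/ 44  30/ 39/ 39 111/215/ 63  18/ 31/100  24/ 47/104  78/201/ 52  44/ 70/ 91  20/ 60/115
193  37/ 59/100  59/113/ 63  30/ 31/ 41 174/ 28/ 46 111/219/ 63  21/ 33/101  15/ 56/119 104/224/ 73  64/140/ 69  26/ 54/108
194  52/104/ 83  44/ 52/ 74   7/ 36/ 63 158/ 28/ 37 110/255/ 67  14/ 32/104  24/ 34/105 110/198/ 89  78/240/ 51  30/ 48/100
195  62/133/ 69  24/ 88/ 78   9/ 41/ 87 108/121/ 42 110/221/ 75  20/ 48/106  19/ 41/106 108/241/ 91  89/213/
[... 803 characters left out ...]
/255/ 90  21/255/ 84  21/255/ 78  24/255/ 73  33/249/ 44  65/255/ 40  57/115/ 73
203  58/115/ 71  68/255/ 41  64/204/ 30  26/255/ 63  25/255/ 74  25/255/ 78  33/255/ 47  62/255/ 29  63/235/ 52  36/ 54/ 89
204  50/ 95/ 86  66/241/ 54  65/220/ 36  62/181/ 38  39/255/ 43  39/234/ 49  69/234/ 36  63/248/ 37  65/221/ 60  26/ 53/101
205  29/ 52/103  63/190/ 63  70/238/ 46  68/220/ 36  65/226/ 35  68/212/ 36  66/194/ 42  62/235/ 50  61/138/ 76  19/ 56/110
206  18/ 56/114  54/101/ 83  68/255/ 57  69/255/ 46  69/232/ 44  62/255/ 38  66/255/ 54  67/235/ 64  44/ 69/ 93  18/ 54/117
207  17/ 59/116  38/ 57/103  62/144/ 78  65/238/ 59  67/255/ 55  65/255/ 56  67/251/ 67  61/133/ 75  23/ 54/108  19/ 55/111
```

Through the green hole I see the blue cassette's tan ring: blue is still several mm short because the fingertip was too high to catch it. I push again with the tip lower, at about 20 mm, which the 4 mm overhang allows.

>>> {"fn": "play_rows", "kwargs": {
  "increments": [
    {"x":1,"y":-33,"z":0,"twist":0,"hand":0},
    {"x":1,"y":-33,"z":0,"twist":0,"hand":0},
    {"x":0,"y":0,"z":50,"twist":0,"hand":0},
    {"x":0,"y":0,"z":35,"twist":0,"hand":0},
    {"x":0,"y":0,"z":20,"twist":0,"hand":0},
    {"x":0,"y":5,"z":0,"twist":0,"hand":0},
    {"x":0,"y":5,"z":0,"twist":0,"hand":0},
    {"x":0,"y":4,"z":0,"twist":0,"hand":0}
  ]
}}

```text
clock: 13.82
tcp_pos: [0.5331, -0.108, 0.1962]
ee_rot: [-0.113, 0.994, -0.0, 0.001]
wrist_force: [0.1, 0.1, 0.6]
grip_width: 0.004
grasp_force: 0.0
```

>>> {"fn": "play_rows", "kwargs": {
  "increments": [
    {"x":0,"y":2,"z":0,"twist":0,"hand":0},
    {"x":0,"y":1,"z":0,"twist":0,"hand":0}
  ]
}}

```text
clock: 14.08
tcp_pos: [0.5322, -0.1052, 0.1951]
ee_rot: [-0.113, 0.994, -0.0, 0.0]
wrist_force: [0.3, 0.3, 0.2]
grip_width: 0.001
grasp_force: 0.0
```

>>> {"fn": "play_rows", "kwargs": {
  "increments": [
    {"x":0,"y":1,"z":0,"twist":0,"hand":0},
    {"x":0,"y":1,"z":0,"twist":0,"hand":0}
  ]
}}

```text
clock: 14.32
tcp_pos: [0.5317, -0.1035, 0.1947]
ee_rot: [-0.113, 0.994, -0.0, 0.0]
wrist_force: [0.5, -2.4, 1.6]
grip_width: -0.003
grasp_force: 1.1
```

```bash
python3 -c "
from h import *
st()"
```

```text
t 14.32 carrier xy mm [-46.74 -86.55] z 194.7 F uvz [-0.06 -2.44] 1.64 yaw 0.22608365408941755 M [-0.34 -0.03 -0.03]
```

>>> {"fn": "play_rows", "kwargs": {
  "increments": [
    {"x":0,"y":1,"z":0,"twist":0,"hand":0},
    {"x":0,"y":1,"z":0,"twist":0,"hand":0}
  ]
}}

```text
clock: 14.58
tcp_pos: [0.5313, -0.1017, 0.1947]
ee_rot: [-0.113, 0.994, -0.0, 0.0]
wrist_force: [0.5, -2.6, -0.3]
grip_width: 0.0
grasp_force: 1.3
```

>>> {"fn": "play_rows", "kwargs": {
  "increments": [
    {"x":0,"y":1,"z":0,"twist":0,"hand":0},
    {"x":0,"y":1,"z":0,"twist":0,"hand":0}
  ]
}}

```text
clock: 14.82
tcp_pos: [0.5308, -0.0996, 0.1947]
ee_rot: [-0.113, 0.994, -0.0, 0.0]
wrist_force: [0.3, -2.2, -0.8]
grip_width: -0.001
grasp_force: 1.4
```

>>> {"fn": "play_rows", "kwargs": {
  "increments": [
    {"x":0,"y":1,"z":0,"twist":0,"hand":0},
    {"x":0,"y":0.8,"z":0,"twist":0,"hand":0}
  ]
}}

```text
clock: 15.08
tcp_pos: [0.5304, -0.0978, 0.1947]
ee_rot: [-0.113, 0.994, -0.0, 0.0]
wrist_force: [0.7, -3.6, 1.0]
grip_width: 0.002
grasp_force: 1.5
```

>>> {"fn": "play_rows", "kwargs": {
  "increments": [
    {"x":0,"y":0.6,"z":0,"twist":0,"hand":0},
    {"x":0,"y":0.5,"z":0,"twist":0,"hand":0}
  ]
}}

```text
clock: 15.32
tcp_pos: [0.5302, -0.0967, 0.1947]
ee_rot: [-0.113, 0.994, -0.0, 0.0]
wrist_force: [0.7, -3.3, 1.2]
grip_width: -0.002
grasp_force: 2.0
```

```bash
python3 -c "
from h import *
st()"
```

```text
t 15.32 carrier xy mm [-46.75 -79.59] z 194.7 F uvz [-0.08 -3.36] 1.16 yaw 0.22623372517802331 M [-0.62 -0.02  0.02]
```

>>> {"fn": "play_rows", "kwargs": {
  "increments": [
    {"x":0,"y":0.6,"z":0,"twist":0,"hand":0},
    {"x":0,"y":0.5,"z":0,"twist":0,"hand":0}
  ]
}}

```text
clock: 15.58
tcp_pos: [0.53, -0.0962, 0.1949]
ee_rot: [-0.113, 0.994, -0.001, 0.0]
wrist_force: [0.9, -8.5, -0.4]
grip_width: -0.002
grasp_force: 4.1
```

>>> {"fn": "play_rows", "kwargs": {
  "increments": [
    {"x":0,"y":0.5,"z":0,"twist":0,"hand":0},
    {"x":0,"y":0,"z":0,"twist":0,"hand":0}
  ]
}}

```text
clock: 15.82
tcp_pos: [0.5299, -0.096, 0.1949]
ee_rot: [-0.113, 0.994, -0.001, 0.0]
wrist_force: [1.9, -8.6, 0.1]
grip_width: 0.001
grasp_force: 4.5
```

>>> {"fn": "play_rows", "kwargs": {
  "increments": [
    {"x":0,"y":0.4,"z":0,"twist":0,"hand":0},
    {"x":0,"y":0,"z":0,"twist":0,"hand":0}
  ]
}}

```text
clock: 16.08
tcp_pos: [0.5299, -0.0959, 0.195]
ee_rot: [-0.112, 0.994, -0.001, 0.001]
wrist_force: [1.7, -11.1, -1.2]
grip_width: -0.002
grasp_force: 5.2
```

```bash
python3 -c "
from h import *
st()"
```

```text
t 16.07 carrier xy mm [-46.83 -78.74] z 195.0 F uvz [ -0.77 -11.21] -1.18 yaw 0.2254505284131465 M [-1.5  -0.27  0.01]
```

>>> {"fn": "play_rows", "kwargs": {
  "increments": [
    {"x":0,"y":-3,"z":0,"twist":0,"hand":0},
    {"x":0,"y":-10,"z":0,"twist":0,"hand":0},
    {"x":25,"y":0,"z":0,"twist":0,"hand":0},
    {"x":25,"y":0,"z":0,"twist":0,"hand":0},
    {"x":25,"y":0,"z":0,"twist":0,"hand":0},
    {"x":0,"y":20,"z":0,"twist":0,"hand":0},
    {"x":0,"y":20,"z":0,"twist":0,"hand":0},
    {"x":0,"y":18,"z":0,"twist":0,"hand":0},
    {"x":-5,"y":0,"z":0,"twist":0,"hand":0},
    {"x":-1,"y":0,"z":0,"twist":0,"hand":0}
  ]
}}

```text
clock: 17.32
tcp_pos: [0.453, -0.0663, 0.1949]
ee_rot: [-0.113, 0.994, -0.0, 0.0]
wrist_force: [-0.1, -0.1, 0.4]
grip_width: 0.001
grasp_force: 0.0
```

>>> {"fn": "play_rows", "kwargs": {
  "increments": [
    {"x":-1.5,"y":0,"z":0,"twist":0,"hand":0},
    {"x":-1,"y":0,"z":0,"twist":0,"hand":0},
    {"x":-1,"y":0,"z":0,"twist":0,"hand":0}
  ]
}}

```text
clock: 17.7
tcp_pos: [0.4559, -0.0658, 0.1946]
ee_rot: [-0.113, 0.994, 0.0, -0.0]
wrist_force: [-0.9, 0.3, -0.0]
grip_width: 0.001
grasp_force: 0.0
```

```bash
python3 -c "
from h import *
st()"
```

```text
t 17.7 carrier xy mm [-112.28  -32.92] z 194.6 F uvz [-0.81  0.46] -0.02 yaw 0.2257774424845258 M [ 0.02  0.01 -0.02]
```

>>> {"fn": "play_rows", "kwargs": {
  "increments": [
    {"x":-1,"y":0,"z":0,"twist":0,"hand":0},
    {"x":-1,"y":0,"z":0,"twist":0,"hand":0},
    {"x":-1,"y":0,"z":0,"twist":0,"hand":0}
  ]
}}

```text
clock: 18.08
tcp_pos: [0.4588, -0.0649, 0.1947]
ee_rot: [-0.113, 0.994, 0.0, 0.0]
wrist_force: [-0.3, -0.4, 0.1]
grip_width: 0.001
grasp_force: 0.0
```

>>> {"fn": "play_rows", "kwargs": {
  "increments": [
    {"x":-1,"y":0,"z":0,"twist":0,"hand":0},
    {"x":-1,"y":0,"z":0,"twist":0,"hand":0},
    {"x":-1,"y":0,"z":0,"twist":0,"hand":0}
  ]
}}

```text
clock: 18.45
tcp_pos: [0.4617, -0.0642, 0.1947]
ee_rot: [-0.113, 0.994, 0.0, 0.0]
wrist_force: [0.9, -0.0, 0.0]
grip_width: 0.001
grasp_force: 0.0
```

>>> {"fn": "play_rows", "kwargs": {
  "increments": [
    {"x":-1,"y":0,"z":0,"twist":0,"hand":0},
    {"x":-1,"y":0,"z":0,"twist":0,"hand":0},
    {"x":-1,"y":0,"z":0,"twist":0,"hand":0}
  ]
}}

```text
clock: 18.82
tcp_pos: [0.4646, -0.0636, 0.1947]
ee_rot: [-0.113, 0.994, 0.0, -0.0]
wrist_force: [-0.7, -0.7, 0.8]
grip_width: 0.004
grasp_force: 0.0
```

>>> {"fn": "play_rows", "kwargs": {
  "increments": [
    {"x":-0.7,"y":0,"z":0,"twist":0,"hand":0},
    {"x":-0.6,"y":0,"z":0,"twist":0,"hand":0}
  ]
}}

```text
clock: 19.08
tcp_pos: [0.4659, -0.0633, 0.1947]
ee_rot: [-0.113, 0.994, 0.0, -0.0]
wrist_force: [0.2, 0.4, -0.2]
grip_width: 0.0
grasp_force: 0.0
```

```bash
python3 -c "
from h import *
st()"
```

```text
t 19.07 carrier xy mm [-101.96  -32.65] z 194.7 F uvz [0.25 0.3 ] -0.17 yaw 0.2262539083523436 M [ 0.04  0.03 -0.07]
```

>>> {"fn": "play_rows", "kwargs": {
  "increments": [
    {"x":-0.7,"y":0,"z":0,"twist":0,"hand":0},
    {"x":-0.6,"y":0,"z":0,"twist":0,"hand":0}
  ]
}}

```text
clock: 19.32
tcp_pos: [0.4672, -0.063, 0.1947]
ee_rot: [-0.113, 0.994, 0.0, 0.0]
wrist_force: [-0.1, -0.2, -0.3]
grip_width: -0.002
grasp_force: 0.0
```

>>> {"fn": "play_rows", "kwargs": {
  "increments": [
    {"x":-0.5,"y":0,"z":0,"twist":0,"hand":0},
    {"x":-0.5,"y":0,"z":0,"twist":0,"hand":0}
  ]
}}

```text
clock: 19.58
tcp_pos: [0.4679, -0.0628, 0.1946]
ee_rot: [-0.113, 0.994, 0.0, -0.001]
wrist_force: [-4.6, -1.4, 2.2]
grip_width: 0.004
grasp_force: 2.3
```

>>> {"fn": "play_rows", "kwargs": {
  "increments": [
    {"x":-0.5,"y":0,"z":0,"twist":0,"hand":0},
    {"x":0,"y":0,"z":0,"twist":0,"hand":0}
  ]
}}

```text
clock: 19.82
tcp_pos: [0.4681, -0.0628, 0.1946]
ee_rot: [-0.113, 0.994, -0.0, -0.001]
wrist_force: [-6.4, -1.2, 4.5]
grip_width: -0.001
grasp_force: 3.3
```

```bash
python3 -c "
from h import *
st()"
```

```text
t 19.82 carrier xy mm [-99.67 -32.72] z 194.6 F uvz [-6.54  0.28] 4.55 yaw 0.22621259850050168 M [-0.25  1.    0.01]
```

>>> {"fn": "play_rows", "kwargs": {
  "increments": [
    {"x":-0.5,"y":0,"z":0,"twist":0,"hand":0},
    {"x":0,"y":0,"z":0,"twist":0,"hand":0}
  ]
}}

```text
clock: 20.08
tcp_pos: [0.4684, -0.0628, 0.1946]
ee_rot: [-0.113, 0.994, -0.0, -0.002]
wrist_force: [-9.0, -1.8, 6.3]
grip_width: -0.005
grasp_force: 4.8
```

>>> {"fn": "play_rows", "kwargs": {
  "increments": [
    {"x":-0.3,"y":0,"z":0,"twist":0,"hand":0},
    {"x":0,"y":0,"z":0,"twist":0,"hand":0}
  ]
}}

```text
clock: 20.32
tcp_pos: [0.4685, -0.0628, 0.1946]
ee_rot: [-0.113, 0.994, -0.0, -0.002]
wrist_force: [-11.4, -2.6, 8.0]
grip_width: 0.003
grasp_force: 5.7
```

>>> {"fn": "play_rows", "kwargs": {
  "increments": [
    {"x":2,"y":0,"z":0,"twist":0,"hand":0},
    {"x":10,"y":0,"z":0,"twist":0,"hand":0},
    {"x":0,"y":0,"z":-50,"twist":0,"hand":0},
    {"x":0,"y":0,"z":-54,"twist":0,"hand":0},
    {"x":-33,"y":-3,"z":0,"twist":0,"hand":0},
    {"x":-33,"y":-3,"z":0,"twist":0,"hand":0},
    {"x":0,"y":0,"z":0,"twist":0,"hand":0},
    {"x":0,"y":0,"z":0,"twist":0,"hand":0}
  ]
}}

```text
clock: 21.32
tcp_pos: [0.5227, -0.0563, 0.2983]
ee_rot: [-0.113, 0.994, 0.0, -0.0]
wrist_force: [0.6, -0.1, 0.8]
grip_width: -0.002
grasp_force: 0.0
```

Run:
```python
from h import *
st(); c=optics.get_calibration('wrist'); im=optics.capture('wrist'); np.save('w3.npy',c,allow_pickle=True)
cv2.imwrite('pics/w3.png',im[:,:,::-1])
cv2.imwrite('pics/w3c.png',cv2.resize(im[150:290,232:352,::-1],None,fx=4.2,fy=4.2,interpolation=cv2.INTER_CUBIC))
```

```text
t 21.32 carrier xy mm [-45.   -38.53] z 298.3 F uvz [ 0.53 -0.19] 0.82 yaw 0.22623709440999962 M [-0.04  0.02  0.05]
```

View pics/w3c.png

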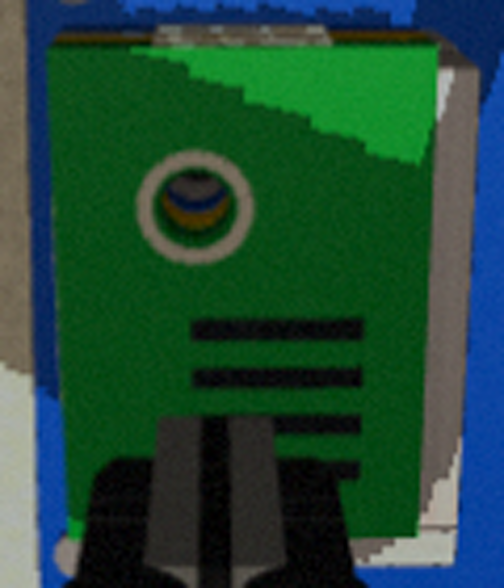

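The nested green, yellow and blue crescents and the carrier in the hole are concentric, so all three cassettes are flush. I measure the hole and move to view the pin.

>>> {"fn": "play_rows", "kwargs": {
  "increments": [
    {"x":0,"y":0,"z":-30,"twist":0,"hand":45},
    {"x":17,"y":-50,"z":-30,"twist":0,"hand":45},
    {"x":17,"y":-55,"z":0,"twist":0,"hand":45},
    {"x":17,"y":-57,"z":0,"twist":0,"hand":45},
    {"x":16,"y":-57,"z":0,"twist":0,"hand":45},
    {"x":0,"y":0,"z":0,"twist":0,"hand":45},
    {"x":0,"y":0,"z":0,"twist":0,"hand":45}
  ]
}}

```text
clock: 22.25
tcp_pos: [0.5067, -0.2844, 0.3587]
ee_rot: [-0.113, 0.994, 0.0, 0.0]
wrist_force: [0.0, 0.2, 0.2]
grip_width: 0.527
grasp_force: 0.0
```

Run:
```python
from h import *
M=np.c_[U,V]
im=cv2.imread('pics/w3.png')[:,:,::-1].copy(); c=np.load('w3.npy',allow_pickle=True).item()
g=mask(im,50,80,90,25); b=blobs(g)[0]; full=np.zeros_like(g); cv2.drawContours(full,[b],-1,1,-1)
h=cv2.cvtColor(im,cv2.COLOR_RGB2HSV); ring=((h[...,1]<90)&(full>0)).astype(np.uint8)
ring[:175]=0; ring[220:]=0
r=blobs(ring,30)[0]; e=cv2.fitEllipse(r); print('ring',e); p=ray(c,[e[0]],.057)[0]; print('hole',p,(p-C)@M*1e3)
# green edges
q=ray(c,cv2.boxPoints(cv2.minAreaRect(b)),.057); print(((q-C)@M*1e3).round(1).tolist())
for nm,P in (('-x',[(x,np.nonzero(g[:,x])[0].min()) for x in range(250,328)]),('-y',[(np.nonzero(g[y])[0].min(),y) for y in range(170,250)])):
    w=ray(c,P,.057); l=cv2.fitLine((w*1e3).astype(np.float32),cv2.DIST_HUBER,0,.01,.01).ravel(); print(nm,'yaw',np.arctan2(l[1],l[0]),(l[2:]/1e3-C)@M*1e3)
st(); c=optics.get_calibration('wrist'); im=optics.capture('wrist'); cv2.imwrite('pics/w4.png',im[:,:,::-1])
m=mask(im,0,8,120)|mask(im,172,180,120)
for b in blobs(m,60)[:4]:
    r=cv2.minAreaRect(b); print('red',r, ray(c,[r[0]],.098), cv2.boxPoints(r).round(1).tolist())
```

```text
ring ((277.98614501953125, 198.95059204101562), (26.202781677246094, 26.685039520263672), 107.8560562133789)
hole [ 0.50594566 -0.06337775] [-62.94117605 -41.6865463 ]
[[-90.3, -65.5], [-91.2, -2.2], [-1.2, 3.5], [-0.2, -67.7]]
-x yaw -1.3460902 [-89.83359776 -28.88327253]
-y yaw 0.22728036 [-60.84402982 -65.14737182]
t 22.25 carrier xy mm [-111.56 -257.32] z 358.7 F uvz [0.08 0.16] 0.19 yaw 0.22571236739346046 M [ 0.    0.   -0.01]
red ((280.25860595703125, 183.1034393310547), (25.81165313720703, 31.568206787109375), 21.801406860351562) [[ 0.48270481 -0.29156676]] [[262.3999938964844, 193.0], [274.1000061035156, 163.6999969482422], [298.1000061035156, 173.1999969482422], [286.3999938964844, 202.60000610351562]]
```

View pics/w4.png

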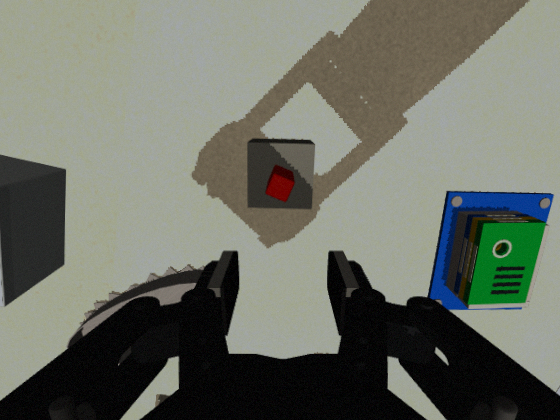

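The handle is at (280,183), turned about 20° relative to the tool. I isolate its top face to get its yaw and centre.

Run:
```python
from h import *
M=np.c_[U,V]
im=cv2.imread('pics/w4.png')[:,:,::-1].copy(); c=optics.get_calibration('wrist')
m=mask(im,0,8,120)|mask(im,172,180,120); v=im[...,0].astype(int)
for y in range(160,206,3): print(y,' '.join('%3d'%(v[y,x] if m[y,x] else 0) for x in range(260,302,2)))
th,_=cv2.threshold(im[...,0][m>0].reshape(-1,1),0,255,cv2.THRESH_BINARY+cv2.THRESH_OTSU); print(th)
t=(m>0)&(v>th)
b=blobs(cv2.morphologyEx(t.astype(np.uint8),cv2.MORPH_OPEN,np.ones((3,3))),40)[0]; r=cv2.minAreaRect(b); print(r)
w=ray(c,b.reshape(-1,2),.098); wr=cv2.minAreaRect((w*1e3).astype(np.float32)); print('world',wr)
for q in blobs(m,60)[:1]: 
  wq=cv2.minAreaRect((ray(c,q.reshape(-1,2),.098)*1e3).astype(np.float32)); print(wq)
st(); print(tool()[0]['grip_width'])
```

```text
160   0   0   0   0   0   0   0   0   0   0   0   0   0   0   0   0   0   0   0   0   0
163   0   0   0   0   0   0   0   0   0   0   0   0   0   0   0   0   0   0   0   0   0
166   0   0   0   0   0   0   0  47  51  49  52   0   0   0   0   0   0   0   0   0   0
169   0   0   0   0   0   0   0  47  49  50  48  55  53  43   0   0   0   0   0   0   0
172   0   0   0   0   0   0  44  48  49  49  50  49  51  47  46  47  49   0   0   0   0
175   0   0   0   0   0  46  56 108 105  86  63  51  55  48  47  49  48   0   0   0   0
178   0   0   0   0   0  44  96 114 114 111 116 111  99  75  49  51  47   0   0   0   0
181   0   0   0   0  51  79 110 113 113 119 117 114 113 110 110 104  83  53   0   0   0
184   0   0   0   0  48 101 111 111 115 113 115 110 112 111 108 110 106   0   0   0   0
187   0   0   0  48  93 113 111 111 112 112 112 111 110 111 111 108  76   0   0   0   0
190   0   0   0  74 109 108 108 111 107 112 110 109 111 113 107  94   0   0   0   0   0
193   0   0   0  91 109 106 106 106 109 109 111 111 111 109 104   0   0   0   0   0   0
196   0   0   0   0   0  61  75 105 111 108 109 111 108 108  70   0   0   0   0   0   0
199   0   0   0   0   0   0   0   0   0  61  99 107 109  90   0   0   0   0   0   0   0
202   0   0   0   0   0   0   0   0   0   0   0   0   0   0   0   0   0   0   0   0   0
205   0   0   0   0   0   0   0   0   0   0   0   0   0   0   0   0   0   0   0   0   0
80.0
((279.4897155761719, 187.27320861816406), (22.236083984375, 21.82994270324707), 23.96249008178711)
world ((486.4376525878906, -290.86016845703125), (16.96112823486328, 16.942855834960938), 78.75950622558594)
((483.2303771972656, -291.0356750488281), (19.573057174682617, 24.421348571777344), 80.4831314086914)
t 22.3 carrier xy mm [-111.15 -256.81] z 358.8 F uvz [-0.22  1.27] -0.86 yaw 0.22685727922980803 M [-0.02 -0.04  0.05]
0.5252670204210131
```

>>> {"fn": "play_rows", "kwargs": {
  "increments": [
    {"x":0,"y":0,"z":0,"twist":0.141,"hand":45},
    {"x":0,"y":0,"z":0,"twist":0.141,"hand":45},
    {"x":0,"y":0,"z":0,"twist":0.141,"hand":45},
    {"x":18,"y":-8.5,"z":0,"twist":0,"hand":45},
    {"x":0,"y":0,"z":40,"twist":0,"hand":45},
    {"x":0,"y":0,"z":0,"twist":0,"hand":45}
  ]
}}

```text
clock: 23.05
tcp_pos: [0.4875, -0.2878, 0.3159]
ee_rot: [0.097, 0.995, 0.002, -0.003]
wrist_force: [-0.5, -0.4, -0.4]
grip_width: 0.525
grasp_force: 0.0
```

Run:
```python
from h import *
s,R=tool(); print(s['tcp_pos'],R[:2,:2],s['grip_width']); print('tool delta mm',R[:2,:2].T@(np.array([.4873,-.2892])-s['tcp_pos'][:2])*1e3)
```

```text
[ 0.48745492 -0.28783603  0.31589863] [[-0.98103432  0.19376886]
 [ 0.19375161  0.98104356]] 0.525030448421531
tool delta mm [-0.1122857 -1.3681362]
```

>>> {"fn": "play_rows", "kwargs": {
  "increments": [
    {"x":0,"y":-1.2,"z":30,"twist":0,"hand":45},
    {"x":0,"y":0,"z":30,"twist":0,"hand":45},
    {"x":0,"y":0,"z":14,"twist":0,"hand":45},
    {"x":0,"y":0,"z":10,"twist":0,"hand":45},
    {"x":0,"y":0,"z":0,"twist":0,"hand":45}
  ]
}}

```text
clock: 23.68
tcp_pos: [0.4878, -0.2906, 0.235]
ee_rot: [0.098, 0.995, 0.0, 0.0]
wrist_force: [1.0, 1.0, -0.2]
grip_width: 0.528
grasp_force: 0.0
```

>>> {"fn": "play_rows", "kwargs": {
  "increments": [
    {"x":0,"y":0,"z":0,"twist":0,"hand":25},
    {"x":0,"y":0,"z":0,"twist":0,"hand":22},
    {"x":0,"y":0,"z":0,"twist":0,"hand":10},
    {"x":0,"y":0,"z":0,"twist":0,"hand":0},
    {"x":0,"y":0,"z":0,"twist":0,"hand":0},
    {"x":0,"y":0,"z":0,"twist":0,"hand":0}
  ]
}}

```text
clock: 24.42
tcp_pos: [0.4878, -0.2908, 0.2356]
ee_rot: [0.098, 0.995, -0.0, 0.001]
wrist_force: [-0.0, 1.0, 5.9]
grip_width: 0.201
grasp_force: 59.0
```

>>> {"fn": "play_rows", "kwargs": {
  "increments": [
    {"x":0,"y":0,"z":-15,"twist":0,"hand":0},
    {"x":0,"y":0,"z":-30,"twist":0,"hand":0},
    {"x":0,"y":0,"z":-40,"twist":0,"hand":0},
    {"x":0,"y":46,"z":0,"twist":0,"hand":0},
    {"x":0,"y":46,"z":0,"twist":0,"hand":0},
    {"x":0,"y":46,"z":0,"twist":0,"hand":0},
    {"x":0,"y":46,"z":0,"twist":0,"hand":0},
    {"x":1,"y":44,"z":0,"twist":0,"hand":0},
    {"x":0,"y":0,"z":0,"twist":0,"hand":0},
    {"x":0,"y":0,"z":0,"twist":0,"hand":0}
  ]
}}

```text
clock: 25.68
tcp_pos: [0.5311, -0.0672, 0.3199]
ee_rot: [0.098, 0.995, -0.0, -0.0]
wrist_force: [0.6, -1.0, -1.3]
grip_width: 0.202
grasp_force: 59.2
```

Run:
```python
from h import *
M=np.c_[U,V]
st(); s,R=tool(); print(s['tcp_pos'],s['grip_width'],s['grasp_force']); c=optics.get_calibration('wrist'); im=optics.capture('wrist'); np.save('w5.npy',c,allow_pickle=True); cv2.imwrite('pics/w5.png',im[:,:,::-1])
K=np.array([[c['fx'],0,c['cx']],[0,c['fy'],c['cy']],[0,0,1]])
T=np.linalg.inv(c['world_from_camera'])
def proj(tp):
    w=s['tcp_pos']+R@np.array(tp)/1e3
    return cv2.projectPoints(np.array([w]),cv2.Rodrigues(T[:3,:3])[0],T[:3,3],K,c['dist'])[0].ravel().round(1)
for n,tp in (('tip',(0,0,230.6)),('tip front',(3.8,0,230.6)),('sh front',(5,0,228.6)),('handle corner',(9,9,206.6)),('handle top',(9,9,137))): print(n,proj(tp))
cv2.imwrite('pics/w5c.png',cv2.resize(im[150:290,210:350,::-1],None,fx=4.2,fy=4.2,interpolation=cv2.INTER_CUBIC))
```

```text
t 25.68 carrier xy mm [-39.28 -51.04] z 319.9 F uvz [ 0.4  -1.11] -1.33 yaw -0.1966262800712375 M [0.04 0.01 0.01]
[ 0.53109954 -0.0672149   0.31994079] 0.2016293526977143 59.24624741077423
tip [283.  227.9]
tip front [283.  222.7]
sh front [283. 222.]
handle corner [297.9 227.8]
handle top [306.1 290.2]
```

View pics/w5c.png

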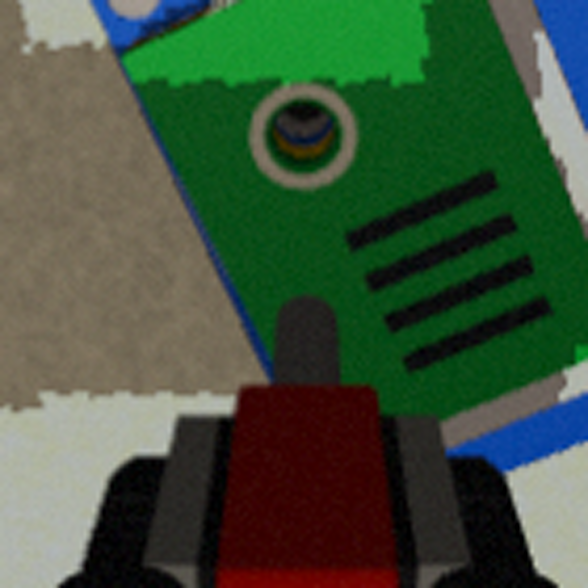

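Run:
```python
from h import *
M=np.c_[U,V]
c=np.load('w5.npy',allow_pickle=True).item(); im=cv2.imread('pics/w5.png')[:,:,::-1].copy()
s,R=tool(); K=np.array([[c['fx'],0,c['cx']],[0,c['fy'],c['cy']],[0,0,1]]); T=np.linalg.inv(c['world_from_camera'])
def proj(tp):
    w=s['tcp_pos']+R@np.array(tp)/1e3
    return cv2.projectPoints(np.array([w]),cv2.Rodrigues(T[:3,:3])[0],T[:3,3],K,c['dist'])[0].ravel().round(1)
for dx,dz in((0,0),(1,0),(0,2),(0,-2)):print(dx,dz,'tip',proj((5+dx,0,228.6+dz)),'hbot',proj((9+dx,0,183.6+dz)),'htop',proj((9+dx,0,137.6+dz)))
col=im[:,283].astype(int); print([(y,*col[y]) for y in list(range(216,225))+list(range(238,247))+list(range(280,292))])
for y in (228,234): print(y,[(x,*im[y,x]) for x in list(range(271,279))+list(range(287,296))])
h=cv2.cvtColor(im,cv2.COLOR_RGB2HSV); ring=(h[...,1]<90).astype(np.uint8); z=np.zeros_like(ring); z[165:200,262:302]=ring[165:200,262:302]
e=cv2.fitEllipse(blobs(z,30)[0]); p=ray(c,[e[0]],.057)[0]; print(e,'hole',p,(p-C)@M*1e3,'in tool',R[:2,:2].T@(p-s['tcp_pos'][:2])*1e3)
```

```text
0 0 tip [282.4 222. ] hbot [282.2 242.8] htop [282.  289.3]
1 0 tip [282.4 220.6] hbot [282.2 241.1] htop [282.  287.1]
0 2 tip [282.4 221. ] hbot [282.2 241.4] htop [282.  286.6]
0 -2 tip [282.4 223. ] hbot [282.2 244.4] htop [281.9 292.1]
[(216, np.int64(5), np.int64(75), np.int64(21)), (217, np.int64(10), np.int64(75), np.int64(25)), (218, np.int64(7), np.int64(76), np.int64(21)), (219, np.int64(12), np.int64(71), np.int64(24)), (220, np.int64(33), np.int64(51), np.int64(31)), (221, np.int64(35), np.int64(34), np.int64(32)), (222, np.int64(34), np.int64(33), np.int64(33)), (223, np.int64(32), np.int64(30), np.int64(30)), (224, np.int64(31), np.int64(32), np.int64(29)), (238, np.int64(31), np.int64(28), np.int64(24)), (239, np.int64(34), np.int64(32), np.int64(30)), (240, np.int64(32), np.int64(33), np.int64(31)), (241, np.int64(47), np.int64(21), np.int64(22)), (242, np.int64(55), np.int64(5), np.int64(4)), (243, np.int64(54), np.int64(0), np.int64(1)), (244, np.int64(57), np.int64(2), np.int64(0)), (245, np.int64(56), np.int64(0), np.int64(0)), (246, np.int64(54), np.int64(0), np
[... 1742 characters left out ...]
5), np.uint8(32)), (278, np.uint8(37), np.uint8(33), np.uint8(31)), (287, np.uint8(33), np.uint8(31), np.uint8(28)), (288, np.uint8(35), np.uint8(32), np.uint8(29)), (289, np.uint8(33), np.uint8(30), np.uint8(30)), (290, np.uint8(22), np.uint8(43), np.uint8(24)), (291, np.uint8(15), np.uint8(70), np.uint8(24)), (292, np.uint8(3), np.uint8(74), np.uint8(18)), (293, np.uint8(6), np.uint8(74), np.uint8(22)), (294, np.uint8(6), np.uint8(74), np.uint8(21)), (295, np.uint8(6), np.uint8(71), np.uint8(17))]
((281.7141418457031, 182.01483154296875), (24.368867874145508, 24.697404861450195), 91.97612762451172) hole [ 0.50605566 -0.06334667] [-62.82701669 -41.68078859] in tool [25.3624424  -0.67521796]
```

>>> {"fn": "play_rows", "kwargs": {
  "increments": [
    {"x":12,"y":-0.1,"z":0,"twist":0,"hand":0},
    {"x":12.2,"y":-0.2,"z":0,"twist":0,"hand":0},
    {"x":0,"y":0,"z":14,"twist":0,"hand":0},
    {"x":0,"y":0,"z":13,"twist":0,"hand":0},
    {"x":0,"y":0,"z":0,"twist":0,"hand":0},
    {"x":0,"y":0,"z":0,"twist":0,"hand":0}
  ]
}}

```text
clock: 26.48
tcp_pos: [0.5076, -0.0625, 0.2926]
ee_rot: [0.098, 0.995, 0.0, -0.0]
wrist_force: [-0.8, 0.1, -0.2]
grip_width: 0.207
grasp_force: 59.2
```

Run:
```python
from h import *
s,R=tool(); print(s['tcp_pos']);st(); print('err tool mm',R[:2,:2].T@(s['tcp_pos'][:2]-np.array([.53110,-.06721]))*1e3)
im=optics.capture('wrist'); cv2.imwrite('pics/w6.png',im[:,:,::-1]); cv2.imwrite('pics/w6c.png',cv2.resize(im[160:280,210:350,::-1],None,fx=5,fy=5,interpolation=cv2.INTER_CUBIC))
```

```text
[ 0.50760941 -0.06246717  0.29261818]
t 26.48 carrier xy mm [-61.12 -41.17] z 292.6 F uvz [-0.75  0.32] -0.17 yaw -0.19673873662105734 M [-0.   -0.04  0.06]
err tool mm [23.96452987  0.05958196]
```

View pics/w6c.png

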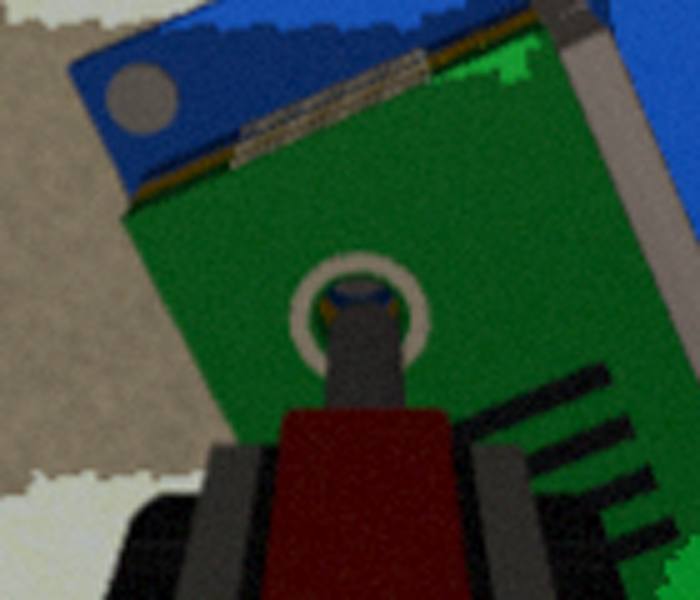

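The tip hangs just over the hole: shaft centre at crop x=366 against ring centre 361, and about 4 px low. I correct by about 0.6 mm in each axis and descend.

>>> {"fn": "play_rows", "kwargs": {
  "increments": [
    {"x":0.6,"y":-0.7,"z":0,"twist":0,"hand":0},
    {"x":0,"y":0,"z":1.5,"twist":0,"hand":0},
    {"x":0,"y":0,"z":1.5,"twist":0,"hand":0},
    {"x":0,"y":0,"z":0,"twist":0,"hand":0}
  ]
}}

```text
clock: 27.02
tcp_pos: [0.5066, -0.063, 0.2895]
ee_rot: [0.098, 0.995, 0.0, -0.0]
wrist_force: [-1.2, -0.6, -0.5]
grip_width: 0.203
grasp_force: 59.2
```

>>> {"fn": "play_rows", "kwargs": {
  "increments": [
    {"x":0,"y":0,"z":1,"twist":0,"hand":0},
    {"x":0,"y":0,"z":1,"twist":0,"hand":0}
  ]
}}

```text
clock: 27.28
tcp_pos: [0.5067, -0.063, 0.2876]
ee_rot: [0.098, 0.995, 0.0, 0.0]
wrist_force: [0.6, -0.0, -0.6]
grip_width: 0.201
grasp_force: 59.2
```

>>> {"fn": "play_rows", "kwargs": {
  "increments": [
    {"x":0,"y":0,"z":1,"twist":0,"hand":0},
    {"x":0,"y":0,"z":1,"twist":0,"hand":0}
  ]
}}

```text
clock: 27.52
tcp_pos: [0.5067, -0.063, 0.2856]
ee_rot: [0.098, 0.995, 0.0, 0.0]
wrist_force: [-0.1, 0.3, -0.8]
grip_width: 0.203
grasp_force: 59.2
```

Run:
```python
from h import *
s,R=tool(); print(s['tcp_pos']);st(); print('tool mm',R[:2,:2].T@(s['tcp_pos'][:2]-np.array([.53110,-.06721]))*1e3,'F tool',R.T@s['wrist_force'])
```

```text
[ 0.50668513 -0.06303754  0.28562665]
t 27.52 carrier xy mm [-62.14 -41.52] z 285.6 F uvz [-0.07  0.3 ] -0.78 yaw -0.19681906182901132 M [-0.05 -0.04  0.02]
tool mm [24.75943596 -0.68244467] F tool [0.18971786 0.24456356 0.78351547]
```

>>> {"fn": "play_rows", "kwargs": {
  "increments": [
    {"x":0,"y":0,"z":1,"twist":0,"hand":0},
    {"x":0,"y":0,"z":1,"twist":0,"hand":0}
  ]
}}

```text
clock: 27.78
tcp_pos: [0.5067, -0.063, 0.2836]
ee_rot: [0.098, 0.995, 0.0, -0.0]
wrist_force: [0.4, 0.6, -0.3]
grip_width: 0.205
grasp_force: 59.2
```

>>> {"fn": "play_rows", "kwargs": {
  "increments": [
    {"x":0,"y":0,"z":1,"twist":0,"hand":0},
    {"x":0,"y":0,"z":1,"twist":0,"hand":0}
  ]
}}

```text
clock: 28.02
tcp_pos: [0.5067, -0.063, 0.2816]
ee_rot: [0.098, 0.995, 0.0, 0.0]
wrist_force: [-0.2, 0.1, -0.1]
grip_width: 0.202
grasp_force: 59.2
```

>>> {"fn": "play_rows", "kwargs": {
  "increments": [
    {"x":0,"y":0,"z":1,"twist":0,"hand":0},
    {"x":0,"y":0,"z":1,"twist":0,"hand":0}
  ]
}}

```text
clock: 28.28
tcp_pos: [0.5067, -0.063, 0.2796]
ee_rot: [0.098, 0.995, 0.0, 0.0]
wrist_force: [-0.2, -0.5, -1.3]
grip_width: 0.198
grasp_force: 59.2
```

>>> {"fn": "play_rows", "kwargs": {
  "increments": [
    {"x":0,"y":0,"z":1,"twist":0,"hand":0},
    {"x":0,"y":0,"z":1,"twist":0,"hand":0}
  ]
}}

```text
clock: 28.52
tcp_pos: [0.5067, -0.063, 0.2776]
ee_rot: [0.098, 0.995, 0.0, 0.0]
wrist_force: [-0.9, -0.2, -1.3]
grip_width: 0.204
grasp_force: 59.2
```

Run:
```python
from h import *
s,R=tool(); st(); print('F tool',R.T@s['wrist_force'])
```

```text
t 28.52 carrier xy mm [-62.14 -41.5 ] z 277.6 F uvz [-0.91 -0.04] -1.34 yaw -0.19680377922237424 M [ 0.02 -0.03  0.01]
F tool [ 0.81173137 -0.40903348  1.33798503]
```

>>> {"fn": "play_rows", "kwargs": {
  "increments": [
    {"x":0,"y":0,"z":1.2,"twist":0,"hand":0},
    {"x":0,"y":0,"z":1.2,"twist":0,"hand":0},
    {"x":0,"y":0,"z":1.2,"twist":0,"hand":0}
  ]
}}

```text
clock: 28.9
tcp_pos: [0.5067, -0.063, 0.274]
ee_rot: [0.098, 0.995, 0.0, 0.0]
wrist_force: [0.5, 0.0, -0.3]
grip_width: 0.201
grasp_force: 59.2
```

>>> {"fn": "play_rows", "kwargs": {
  "increments": [
    {"x":0,"y":0,"z":1.2,"twist":0,"hand":0},
    {"x":0,"y":0,"z":1.2,"twist":0,"hand":0},
    {"x":0,"y":0,"z":1.2,"twist":0,"hand":0}
  ]
}}

```text
clock: 29.28
tcp_pos: [0.5067, -0.063, 0.2704]
ee_rot: [0.098, 0.995, 0.0, 0.0]
wrist_force: [-0.4, 0.4, -0.2]
grip_width: 0.201
grasp_force: 59.2
```

>>> {"fn": "play_rows", "kwargs": {
  "increments": [
    {"x":0,"y":0,"z":1.2,"twist":0,"hand":0},
    {"x":0,"y":0,"z":1.2,"twist":0,"hand":0},
    {"x":0,"y":0,"z":1.2,"twist":0,"hand":0}
  ]
}}

```text
clock: 29.65
tcp_pos: [0.5067, -0.063, 0.2668]
ee_rot: [0.098, 0.995, 0.0, 0.0]
wrist_force: [0.4, 0.5, 0.6]
grip_width: 0.206
grasp_force: 59.2
```

>>> {"fn": "play_rows", "kwargs": {
  "increments": [
    {"x":0,"y":0,"z":1.2,"twist":0,"hand":0},
    {"x":0,"y":0,"z":1.2,"twist":0,"hand":0},
    {"x":0,"y":0,"z":1.2,"twist":0,"hand":0}
  ]
}}

```text
clock: 30.02
tcp_pos: [0.5067, -0.063, 0.2632]
ee_rot: [0.098, 0.995, 0.0, -0.0]
wrist_force: [-0.7, -0.3, -0.7]
grip_width: 0.2
grasp_force: 59.2
```

>>> {"fn": "play_rows", "kwargs": {
  "increments": [
    {"x":0,"y":0,"z":1,"twist":0,"hand":0},
    {"x":0,"y":0,"z":1,"twist":0,"hand":0}
  ]
}}

```text
clock: 30.28
tcp_pos: [0.5067, -0.063, 0.2612]
ee_rot: [0.098, 0.995, 0.0, 0.0]
wrist_force: [-0.6, 0.1, -1.3]
grip_width: 0.198
grasp_force: 59.2
```

Run:
```python
from h import *
s,R=tool(); st(); print('F tool',R.T@s['wrist_force'])
```

```text
t 30.27 carrier xy mm [-62.14 -41.51] z 261.2 F uvz [-0.53  0.25] -1.31 yaw -0.1967996503717988 M [-0.01 -0.01 -0.01]
F tool [0.58507866 0.00882658 1.30827476]
```

>>> {"fn": "play_rows", "kwargs": {
  "increments": [
    {"x":0,"y":0,"z":1,"twist":0,"hand":0},
    {"x":0,"y":0,"z":1,"twist":0,"hand":0}
  ]
}}

```text
clock: 30.52
tcp_pos: [0.5067, -0.063, 0.2592]
ee_rot: [0.098, 0.995, 0.0, -0.0]
wrist_force: [-0.2, 0.5, -1.0]
grip_width: 0.202
grasp_force: 59.2
```

>>> {"fn": "play_rows", "kwargs": {
  "increments": [
    {"x":0,"y":0,"z":1,"twist":0,"hand":0},
    {"x":0,"y":0,"z":1,"twist":0,"hand":0},
    {"x":0,"y":0,"z":1,"twist":0,"hand":0}
  ]
}}

```text
clock: 30.9
tcp_pos: [0.5067, -0.063, 0.2562]
ee_rot: [0.098, 0.995, 0.0, 0.0]
wrist_force: [0.0, 0.1, -0.6]
grip_width: 0.2
grasp_force: 59.2
```

>>> {"fn": "play_rows", "kwargs": {
  "increments": [
    {"x":0,"y":0,"z":1,"twist":0,"hand":0},
    {"x":0,"y":0,"z":1,"twist":0,"hand":0},
    {"x":0,"y":0,"z":1,"twist":0,"hand":0}
  ]
}}

```text
clock: 31.28
tcp_pos: [0.5067, -0.063, 0.2532]
ee_rot: [0.098, 0.995, 0.0, 0.0]
wrist_force: [-0.8, 0.3, -0.8]
grip_width: 0.204
grasp_force: 59.2
```

>>> {"fn": "play_rows", "kwargs": {
  "increments": [
    {"x":0,"y":0,"z":1,"twist":0,"hand":0},
    {"x":0,"y":0,"z":1,"twist":0,"hand":0},
    {"x":0,"y":0,"z":1,"twist":0,"hand":0}
  ]
}}

```text
clock: 31.65
tcp_pos: [0.5067, -0.063, 0.2502]
ee_rot: [0.098, 0.995, 0.0, 0.0]
wrist_force: [0.3, 0.1, -1.1]
grip_width: 0.203
grasp_force: 59.2
```

>>> {"fn": "play_rows", "kwargs": {
  "increments": [
    {"x":0,"y":0,"z":1,"twist":0,"hand":0},
    {"x":0,"y":0,"z":1,"twist":0,"hand":0},
    {"x":0,"y":0,"z":1,"twist":0,"hand":0}
  ]
}}

```text
clock: 32.02
tcp_pos: [0.5068, -0.0631, 0.248]
ee_rot: [0.098, 0.995, -0.0, 0.0]
wrist_force: [-2.8, 0.8, 5.8]
grip_width: 0.205
grasp_force: 59.8
```

Run:
```python
from h import *
s,R=tool(); st(); print('F tool',R.T@s['wrist_force'])
```

```text
t 32.02 carrier xy mm [-62.04 -41.57] z 248.0 F uvz [-2.51  1.44] 5.79 yaw -0.19680030202237853 M [ 0.03  0.48 -0.03]
F tool [ 2.87812659  0.28807644 -5.79521152]
```

>>> {"fn": "play_rows", "kwargs": {
  "increments": [
    {"x":0,"y":0,"z":1,"twist":0,"hand":0},
    {"x":0,"y":0,"z":1,"twist":0,"hand":0}
  ]
}}

```text
clock: 32.28
tcp_pos: [0.5068, -0.063, 0.246]
ee_rot: [0.098, 0.995, -0.0, 0.0]
wrist_force: [-2.9, -0.5, 6.4]
grip_width: 0.205
grasp_force: 59.8
```

>>> {"fn": "play_rows", "kwargs": {
  "increments": [
    {"x":0,"y":0,"z":1,"twist":0,"hand":0},
    {"x":0,"y":0,"z":1,"twist":0,"hand":0}
  ]
}}

```text
clock: 32.52
tcp_pos: [0.5068, -0.0631, 0.244]
ee_rot: [0.098, 0.995, -0.0, 0.0]
wrist_force: [-2.9, 0.4, 5.0]
grip_width: 0.198
grasp_force: 59.8
```

>>> {"fn": "play_rows", "kwargs": {
  "increments": [
    {"x":0,"y":0,"z":0.8,"twist":0,"hand":0},
    {"x":0,"y":0,"z":0.7,"twist":0,"hand":0}
  ]
}}

```text
clock: 32.78
tcp_pos: [0.5068, -0.063, 0.2425]
ee_rot: [0.098, 0.995, -0.0, 0.0]
wrist_force: [-1.9, 0.5, 4.4]
grip_width: 0.203
grasp_force: 59.8
```

>>> {"fn": "play_rows", "kwargs": {
  "increments": [
    {"x":0,"y":0,"z":0.5,"twist":0,"hand":0},
    {"x":0,"y":0,"z":0.5,"twist":0,"hand":0}
  ]
}}

```text
clock: 33.02
tcp_pos: [0.5068, -0.063, 0.2415]
ee_rot: [0.098, 0.995, -0.0, 0.0]
wrist_force: [-1.9, -0.4, 6.0]
grip_width: 0.203
grasp_force: 59.8
```

Run:
```python
from h import *
s,R=tool(); st(); print('F tool',R.T@s['wrist_force'])
```

```text
t 33.02 carrier xy mm [-62.05 -41.55] z 241.5 F uvz [-1.98  0.08] 5.99 yaw -0.19679497846554073 M [ 0.07  0.45 -0.01]
F tool [ 1.8324773  -0.73802464 -5.98857023]
```

>>> {"fn": "play_rows", "kwargs": {
  "increments": [
    {"x":0,"y":0,"z":0.4,"twist":0,"hand":0},
    {"x":0,"y":0,"z":0,"twist":0,"hand":0}
  ]
}}

```text
clock: 33.28
tcp_pos: [0.5068, -0.063, 0.241]
ee_rot: [0.098, 0.995, -0.0, 0.0]
wrist_force: [-1.4, 0.4, 4.7]
grip_width: 0.204
grasp_force: 59.8
```

>>> {"fn": "play_rows", "kwargs": {
  "increments": [
    {"x":0,"y":0,"z":0.3,"twist":0,"hand":0},
    {"x":0,"y":0,"z":0,"twist":0,"hand":0}
  ]
}}

```text
clock: 33.52
tcp_pos: [0.5068, -0.0631, 0.2405]
ee_rot: [0.098, 0.995, -0.0, 0.0]
wrist_force: [-1.6, 0.6, 5.3]
grip_width: 0.2
grasp_force: 59.9
```

>>> {"fn": "play_rows", "kwargs": {
  "increments": [
    {"x":0,"y":0,"z":0.3,"twist":0,"hand":0},
    {"x":0,"y":0,"z":0,"twist":0,"hand":0}
  ]
}}

```text
clock: 33.78
tcp_pos: [0.5068, -0.0631, 0.2404]
ee_rot: [0.098, 0.995, -0.0, 0.0]
wrist_force: [-2.8, 0.4, 7.3]
grip_width: 0.202
grasp_force: 60.4
```

>>> {"fn": "play_rows", "kwargs": {
  "increments": [
    {"x":0,"y":0,"z":0.4,"twist":0,"hand":0},
    {"x":0,"y":0,"z":0,"twist":0,"hand":0}
  ]
}}

```text
clock: 34.02
tcp_pos: [0.5068, -0.0631, 0.2404]
ee_rot: [0.098, 0.995, -0.0, 0.0]
wrist_force: [-4.1, 0.7, 9.4]
grip_width: 0.204
grasp_force: 60.8
```

>>> {"fn": "play_rows", "kwargs": {
  "increments": [
    {"x":0,"y":0,"z":0.3,"twist":0,"hand":0},
    {"x":0,"y":0,"z":0,"twist":0,"hand":0}
  ]
}}

```text
clock: 34.28
tcp_pos: [0.5068, -0.0631, 0.2404]
ee_rot: [0.098, 0.995, -0.0, 0.0]
wrist_force: [-5.1, 0.8, 11.0]
grip_width: 0.206
grasp_force: 61.0
```

>>> {"fn": "play_rows", "kwargs": {
  "increments": [
    {"x":0,"y":0,"z":0,"twist":0,"hand":40},
    {"x":0,"y":0,"z":0,"twist":0,"hand":45},
    {"x":0,"y":0,"z":0,"twist":0,"hand":45},
    {"x":0,"y":0,"z":0,"twist":0,"hand":45},
    {"x":0,"y":0,"z":-15,"twist":0,"hand":45},
    {"x":0,"y":0,"z":-40,"twist":0,"hand":45},
    {"x":0,"y":0,"z":-50,"twist":0,"hand":45},
    {"x":-25,"y":0,"z":0,"twist":0,"hand":45},
    {"x":0,"y":0,"z":0,"twist":0,"hand":45},
    {"x":0,"y":0,"z":0,"twist":0,"hand":45}
  ]
}}

```text
clock: 35.52
tcp_pos: [0.5308, -0.0678, 0.3439]
ee_rot: [0.098, 0.995, 0.0, -0.001]
wrist_force: [-0.2, 0.0, -0.4]
grip_width: 0.529
grasp_force: 0.0
```

Run:
```python
from h import *
st(); c=optics.get_calibration('wrist'); im=optics.capture('wrist')
m=mask(im,0,8,120)|mask(im,172,180,120); v=im[...,0]
M=np.c_[U,V]
for b in blobs(m,60)[:2]: print('red',cv2.minAreaRect(b))
t=((m>0)&(v>80)).astype(np.uint8)
for b in blobs(t,60)[:2]:
    r=cv2.minAreaRect(b); w=cv2.minAreaRect((ray(c,b.reshape(-1,2),.103)*1e3).astype(np.float32)); print('top face',r,w,(np.array(w[0])/1e3-C)@M*1e3)
```

```text
t 35.52 carrier xy mm [-39.69 -51.55] z 343.9 F uvz [-0.22  0.09] -0.38 yaw -0.19674192560980508 M [ 0.03  0.   -0.  ]
red ((283.0, 183.5), (33.0, 24.0), 90.0)
top face ((283.0, 187.5), (23.0, 24.0), 90.0) ((505.08001708984375, -62.72016906738281), (16.784332275390625, 16.38915252685547), 78.76065063476562) [-63.63829906 -40.85241262]
```

```bash
python3 -c "
from plant import ctrl
print(ctrl.finish_job())"
```

```text
the job is handed in; nothing more can be done
None
```

The three cassettes were pushed flush into the carrier's corner. The pin was pressed down until it stopped dead at home depth with 11 N of upward force, then released; the job is handed in at about 35.5 s on the clock, with no verdict shown.

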